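Stack the microscope service kit in its two nests

TASK

Put the microscope service kit away as two neat, centred stacks: in the blue rectangular nest, the shim tin lying flat between the corner angles, then the small dark chip box on top of the tin, and the roll of orange tape lying flat on top of the chip box; in the round yellow-lipped nest, the ring mount flat on the floor inside the lip with the objective standing upright in the middle on top of it. Do not shift or knock over the glue bottle, the oil bottle or the vee block.

Things in the scene. Friction and masses are not known exactly. Their poses are not given: they have to be found in the camera images.
- shim_tin: flat closed shim tin, dark grey-green lid over a bare metal body, 57 (x) x 87 (y) x 23 (z) mm, about 0.15 kg, flat top. Origin: centre of the underside, z up. Grasp across the short side (its x). Starts lying flat on the table.
- chip_box: small square flat chip box, dark grey lid and black base with clear sides between, closed (lid fixed), 52 x 52 x 15 mm, flat top. Origin: centre of the underside, z up. Grasp across any two facing sides. Starts flat on the table.
- orange_tape: small roll of orange tape lying flat, outer diameter 56 to 58 mm, hole 28 mm, 10 mm high. Origin: centre of the underside, z up. Grasp across its outside. Starts flat on the table.
- ring_mount: round optic mount lying flat, black body with a white-metal face ring on top and a round opening in the middle; diameter 50 mm, seat height 14 mm above the underside (trim to 16 mm). What is set on it rests 14 mm above its underside. Origin: centre of the underside, z up. Grasp across its outside. Starts flat on the table.
- objective: spare microscope objective, brown barrel with a green line and a domed top, standing upright on its flat end; diameter 35 mm, 61 mm high, about 0.28 kg. Origin: centre of the underside, z up. Grasp round the barrel.
- tin_nest_floor (a point): centre of the floor of the rectangular nest: fixed blue plate 81 (x) x 111 (y) mm, floor 5 mm above the table, four aluminium corner angles 7 mm high above the floor, 69 (x) x 99 (y) mm between them; each reaches 20 mm along each side, the middles of the sides are open for fingers. The tin's long side (its y) goes along the nest's y, either way round. z up.
- round_nest_floor (a point): centre of the floor of the round nest: a fixed disc, diameter 84 mm, dark steel floor 4 mm above the table inside a yellow lip that rises 3 mm above the floor; inside diameter of the lip 62 mm. z up. Just behind both nests (x above 0.617 m) the table carries a board 12 mm high.
- glue_bottle: bystander: white dropper bottle with a red nozzle, standing loose, body diameter 29 mm, 76 mm high. Origin: centre of the underside, z up. Leave it standing where it is.
- oil_bottle: bystander: white dropper bottle with an orange nozzle, standing loose, body diameter 34 mm, 88 mm high. Origin: centre of the underside, z up. Leave it standing where it is.
- vee_block: bystander: bright steel vee block, loose, 50 x 36 x 34 mm. Origin: centre of the underside, z up. Leave it where it is.
There are look-alikes about, which are no part of the job. What is shaped like the objective but purple is not meant.

How it is judged:
By the outcome, as a careful person would: the job done as asked, in the order asked, and still so for the second after the job is handed in, with the robot touching nothing.
It also fails if it takes over 118 s, if anything falls off the work surface, if the arm or the gripper's body presses on something with over 40 N, if the wrist force passes 120 N, or if a joint passes its speed limit or range.

ROBOT

A 6-joint arm with a two-finger parallel gripper is mounted at the origin on a cart in front of the work surface, level with it; the furniture and walls round the work are solid. World frame = base frame: x ahead of the robot, y to its left, z up, the work surface at z = 0. Lengths are in mm, angles in degrees, forces in N, time in s.
With the tool pointing down it reaches from about 300 to 875 mm from the base axis. Payload 6.4 kg.
Tool frame: the origin (TCP) lies midway between the tips of the shut fingers; the grasp point (between the pads) lies 19 mm behind it; z points along the fingers, y is the line along which they close (so a half turn about z gives the same grasp; the last joint's range is limited). The gripper opens to 88 mm and grips with 3 to 60 N. Pads are 18 mm wide; open, the fingers measure 123 mm over their backs; the gripper's body (75 mm by 187 mm) begins 45 mm behind the grasp point.
Start: joints at [63.123, 10.359, 92.074, -0, 77.567, -11.82], TCP at [149.364, 555.276, 238.714] pointing down, gripper open.
Joint ranges: [-171.53, 171.53], [-51.25, 118.39], [17.06, 147.69], [-65.23, 245.23], [0, 150.52], [-178.68, 178.68]. Speed limits (degrees/s): [147.25, 147.25, 172.46, 180, 180, 180].

INTERFACE

Orientations are given as a 3x3 rotation matrix whose columns are the frame's x, y, z axes.
In Python, from rig import env, cams gives the robot as it stands.
- The arm moves only by the shell command python3 -m pendant 'ROWS'. ROWS is JSON, a list of rows, each a list of 3 entries, a list of its own where there are three numbers: the turn, a rotation vector about the tool's x, y, z in rad, then the shift along the tool's x, y, z in mm, then the finger opening in mm, from 0 to 88.1. A call has 1 to 5 rows; each row shifts and turns the commanded pose from where the row before left it, along the tool's axes as they then stand; what a row does not reach is not made up. A row lasts 1/12 s, in which the tool goes at most 41.7 mm and 7.16 degrees, less where a joint would pass 70% of its speed; a pose out of reach is approached as far as the arm can. A call is refused whole if a number of a shift passes 41.7 or a number of a turn 0.125, either way. A call with a gripper value outside its range is refused whole. The fingers move at their own pace and stop on an object; the grip force is fixed at half the most. Time passes only in rows, so rows that do not move let the fingers close. It gives the time, the measured TCP pose, the force, the opening and the grip force at its end, in the units of the state.
- env.get_obs(): the state, without advancing time (a new reading comes with each control period).
- cams.read_camera(name): name is "scene" or "side" or "wrist"; returns a dict with "color" (400x640x3 uint8, red, green, blue), "intrinsics" (3x3 intrinsics, pixels), "D" ([k1, k2, p1, p2, k3] as OpenCV has them; the pictures are not rectified), "R" (3x3) and "t" (3): a world point X has camera coordinates R X + t. Camera axes: x right, y down, z forward; pixel columns grow to the right and rows downward; lengths in mm; the calibration is good to about 2 mm. A picture is of the moment at which its call begins. There is no depth.
- env.job_done(): hands the job in; it is judged then, once.
Trained networks look in a picture, given as the dict that the camera call returned (one of the last four; its "shot" number tells which), for a name from the list of things; names that differ only in an ending like _2 or _b are one class to them, and where a whole thing is asked for, a point or a joint stands for the part that bears it (a point fixed in the world has none). Each returns a list of dicts, best first, with "conf" (0 to 1); they miss things now and then, are a little off and sometimes report something else, mostly with a low value. They report only what shows in the picture. A call takes as long as a camera call. They do not tell look-alikes from the thing itself.
- cams.boxes_of(label, picture): "rect" ([left, top, right, bottom] in pixels, round what is visible of it).
The state is a dict: "time": time; "q": joint angles; "joint_vel": joint speeds; "tau": joint torques, N m; "ee_pos": TCP position; "tool_rot": TCP orientation; "contact_force": force on the tool from outside, world axes, zero at the start; "torque": the same for the moment, N m; "gripper_width": finger opening in mm; "grasp_force": force on a finger pad.
Only numpy, scipy, OpenCV 4.12 (cv2) and the standard library are available. Lean on these libraries where they do the work, as an engineer would, in place of code of your own. Each camera call takes 0.05 s, during which the arm holds its last target. There are 200 camera calls.

## Working session

There is one attempt and no reset: what is moved stays moved. The work goes in short steps, Python scripts to look and compute and a shell command to move; the robot and the scene stay as the last step left them, time stands still between calls to the robot, and variables do not carry over. Pictures are saved under pics/ and viewed, at most 14 in all, crops included, and the job is handed in when it is done.

```bash
ls; mkdir -p pics; cat > h.py <<'E'
import numpy as np, cv2
from rig import env, cams
def shot(n,fn=None):
    p=cams.read_camera(n)
    if fn: cv2.imwrite('pics/'+fn,p['color'][:,:,::-1])
    return p
def ray(p,u,v,z):
    K=np.array(p['intrinsics'],float);D=np.array(p['D'],float)
    n=cv2.undistortPoints(np.array([[[u,v]]],float),K,D).ravel()
    R=np.array(p['R']);t=np.array(p['t'])
    d=R.T@np.array([n[0],n[1],1]);c=-R.T@t
    return c+d*(z-c[2])/d[2]
def proj(p,X):
    K=np.array(p['intrinsics'],float);D=np.array(p['D'],float)
    r,_=cv2.Rodrigues(np.array(p['R'],float))
    return cv2.projectPoints(np.array(X,float).reshape(-1,1,3),r,np.array(p['t'],float),K,D)[0].reshape(-1,2)
E
python3 - <<'E'
from h import *
H=dict(shim_tin=12,chip_box=8,orange_tape=5,ring_mount=8,objective=30,tin_nest_floor=5,round_nest_floor=4,glue_bottle=38,oil_bottle=44,vee_block=17)
for n in ['scene','side','wrist']:
    p=shot(n,n+'0.png'); print(n,(-np.array(p['R']).T@np.array(p['t'])).round())
    for l,h in H.items():
        for b in cams.boxes_of(l,p)[:3]:
            if b['conf']<.2: continue
            r=b['rect'];print(l,round(b['conf'],2),np.round(r),ray(p,(r[0]+r[2])/2,(r[1]+r[3])/2,h).round())
o=env.get_obs();print(o['time'],np.round(o['tool_rot'],3))
E
```

```text
pics
scene [-231. -443.  717.]
shim_tin 0.57 [240. 183. 274. 205.] [442. 256.  12.]
chip_box 0.96 [413. 270. 444. 298.] [ 426. -325.    8.]
orange_tape 0.66 [283. 205. 302. 219.] [447. 116.   5.]
ring_mount 0.75 [422. 244. 443. 260.] [ 538. -291.    8.]
objective 0.87 [389. 248. 406. 271.] [ 436. -234.   30.]
objective 0.61 [367. 237. 383. 260.] [ 436. -169.   30.]
objective 0.57 [348. 226. 360. 248.] [ 440. -102.   30.]
tin_nest_floor 0.71 [303. 186. 346. 214.] [555.  72.   5.]
tin_nest_floor 0.55 [357. 196. 370. 218.] [597. -43.   5.]
round_nest_floor 0.77 [248. 168. 273. 184.] [535. 325.   4.]
glue_bottle 0.49 [325. 216. 335. 238.] [428. -33.  38.]
oil_bottle 0.64 [359. 197. 373. 217.] [555. -71.  44.]
oil_bottle 0.58 [412. 272. 443. 298.] [ 388. -330.   44.]
vee_block 0.54 [229. 150. 252. 169.] [555. 439.  17.]
side [ 561. 1148.  519.]
shim_tin 0.62 [336. 237. 368. 268.] [443. 271.  12.]
orange_tape 0.51 [330. 218. 356. 233.] [448. 122.   5.]
ring_mount 0.55 [299. 168. 310. 176.] [ 539. -283.    8.]
objective 0.59 [330. 162. 340. 177.] [ 438. -237.   30.]
objective 0.52 [334. 177. 344. 199.] [441. -77.  30.]
objective 0.29 [336. 186. 346. 205.] [440. -18.  30.]
tin_nest_floor 0.96 [280. 206. 321. 230.] [556.  73.   5.]
round_nest_floor 0.56 [288. 259. 331. 284.] [540. 333.   4.]
glue_bottle 0.72 [336. 185. 345. 206.] [443.   3.  38.]
oil_bottle 0.81 [295. 176. 303. 202.] [559. -40.  44.]
oil_bottle 0.59 [299. 169. 310. 176.] [ 539. -175.   44.]
vee_block 0.72 [287. 286. 319. 312.] [556. 448.  17.]
wrist [ 81. 574. 384.]
1.65 [[-0.966  0.26  -0.   ]
 [ 0.26   0.966 -0.   ]
 [ 0.    -0.    -1.   ]]
```

```bash
python3 - <<'E'
import cv2
a=cv2.imread('pics/scene0.png')[140:310,210:460];cv2.imwrite('pics/scene0c.png',cv2.resize(a,(800,544),interpolation=cv2.INTER_CUBIC))
a=cv2.imread('pics/side0.png')[145:325,240:420];cv2.imwrite('pics/side0c.png',cv2.resize(a,(600,600),interpolation=cv2.INTER_CUBIC))
E
```

```text
(no output)
```

View pics/scene0c.png

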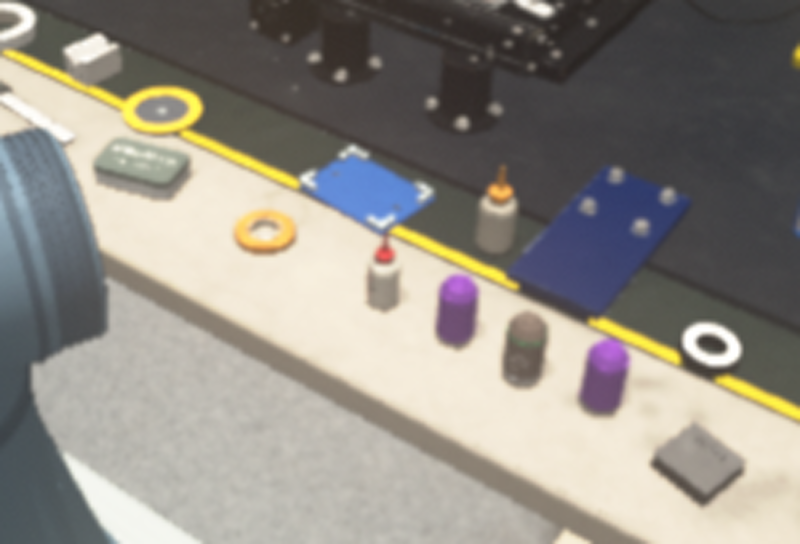

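View pics/side0c.png

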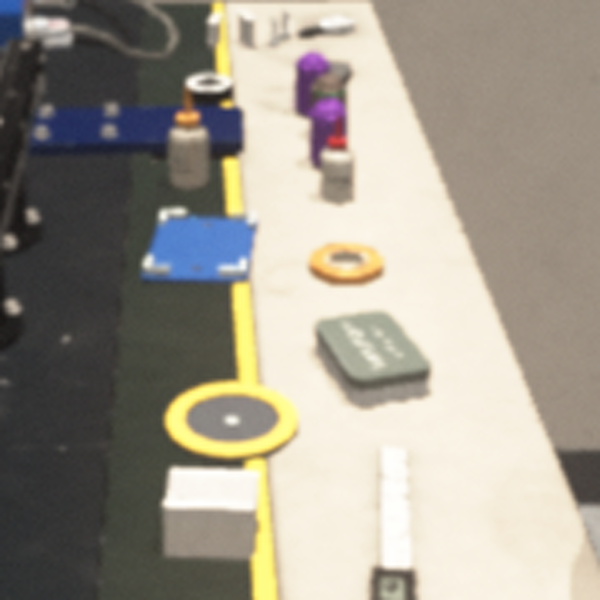

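The true (brown) objective is the middle of the three at crop (525,348), about (436,-169), with a purple one on each side. The rest match the picture: tin (443,263), tape (447,118), ring (538,-287), chip box (426,-325), blue nest (555,72), round nest (537,329).

```bash
python3 -m pendant '[[[0,0,0.125],[0,0,0],88],[[0,0,0.125],[0,0,0],88],[[0,0,0.125],[0,0,0],88],[[0,0,0.125],[0,0,0],88],[[0,0,0.125],[0,0,0],88]]'
python3 -m pendant '[[[0,0,0.125],[0,0,0],88],[[0,0,0.125],[0,0,0],88],[[0,0,0.125],[0,0,0],88],[[0,0,0.125],[0,0,0],88],[[0,0,0.125],[0,0,0],88]]'
python3 -m pendant '[[[0,0,0.059],[0,0,0],88],[[0,0,0],[-30,27,0],88],[[0,0,0],[-30,27,0],88],[[0,0,0],[-30,27,0],88],[[0,0,0],[-30,27,0],88]]'
python3 -m pendant '[[[0,0,0],[-30,27,0],88],[[0,0,0],[-30,27,0],88],[[0,0,0],[-30,27,0],88],[[0,0,0],[-30,27,0],88],[[0,0,0],[-30,27,0],88]]'
python3 -m pendant '[[[0,0,0],[-30,27,0],88],[[0,0,0],[-30,27,0],88],[[0,0,0],[0,0,0],88],[[0,0,0],[0,0,0],88]]'
python3 - <<'E'
from h import *
o=env.get_obs();print(o['time'],np.round(o['ee_pos'],1),np.round(o['tool_rot'],3),o['contact_force'],o['gripper_width'])
p=shot('wrist','w1.png')
print(np.round(p['R'],2),(-np.array(p['R']).T@np.array(p['t'])).round())
for l,h in dict(shim_tin=12,tin_nest_floor=5,round_nest_floor=4,orange_tape=5).items():
    for b in cams.boxes_of(l,p)[:2]:
        r=b['rect'];print(l,round(b['conf'],2),np.round(r),ray(p,(r[0]+r[2])/2,(r[1]+r[3])/2,h).round())
E
```

```text
time: 2.07
ee_pos: [149.4, 555.3, 238.7]
tool_rot: [[-0.626, 0.78, -0.0], [0.78, 0.626, 0.0], [0.0, 0.0, -1.0]]
contact_force: [0.1, 0.3, -0.6]
gripper_width: 88.2
grasp_force: 0.0
time: 2.48
ee_pos: [149.3, 555.3, 238.7]
tool_rot: [[-0.052, 0.999, -0.0], [0.999, 0.052, -0.0], [-0.0, -0.0, -1.0]]
contact_force: [0.2, -0.2, 1.2]
gripper_width: 88.2
grasp_force: 0.0
time: 2.9
ee_pos: [257.8, 433.9, 238.7]
tool_rot: [[-0.0, 1.0, 0.0], [1.0, 0.0, 0.0], [0.0, 0.0, -1.0]]
contact_force: [1.0, 0.6, 0.2]
gripper_width: 88.1
grasp_force: 0.0
time: 3.32
ee_pos: [393.1, 283.4, 239.1]
tool_rot: [[0.001, 1.0, 0.001], [1.0, -0.001, 0.0], [0.0, 0.001, -1.0]]
contact_force: [1.0, 0.9, 0.0]
gripper_width: 87.9
grasp_force: 0.0
time: 3.65
ee_pos: [447.2, 223.3, 238.7]
tool_rot: [[0.005, 1.0, -0.0], [1.0, -0.005, 0.0], [0.0, -0.0, -1.0]]
contact_force: [-0.2, -0.2, 0.3]
gripper_width: 87.9
grasp_force: 0.0
3.65 [447.2 223.3 238.7] [[ 0.005  1.    -0.   ]
 [ 1.    -0.005  0.   ]
 [ 0.    -0.    -1.   ]] [-0.2275994  -0.15334055  0.33135173] 87.86875489161164
[[ 1.   -0.01 -0.  ]
 [-0.01 -0.96  0.27]
 [-0.   -0.27 -0.96]] [447. 294. 384.]
shim_tin 0.6 [288.  85. 352. 172.] [447. 269.  12.]
tin_nest_floor 0.83 [370. 233. 420. 295.] [545.  93.   5.]
round_nest_floor 0.59 [367.  31. 440. 110.] [540. 332.   4.]
round_nest_floor 0.58 [297. 228. 346. 274.] [448. 113.   4.]
orange_tape 0.58 [298. 229. 342. 274.] [446. 113.   5.]
```

View pics/w1.png

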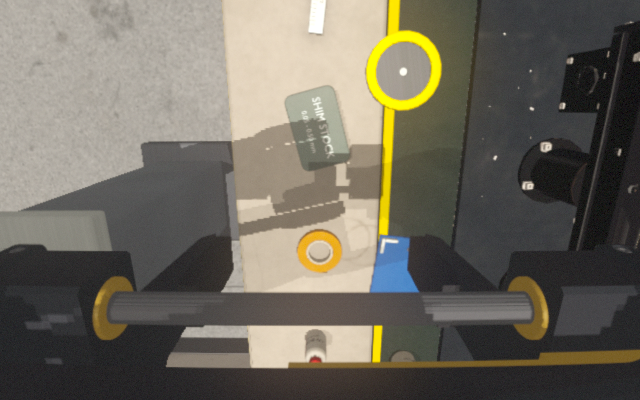

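The wrist view shows the tin (318,127) rotated about +10°, the round nest (404,71), tape (319,251), and part of the blue nest behind the finger bar. The microscope post and rail begin at column ~520.

```bash
cat >> h.py <<'E'
def seg(p,lo,hi,roi,z):
    "largest HSV blob in roi (l,t,r,b), outer contour mapped to plane z: returns world xy points"
    l,t,r,b=roi
    hsv=cv2.cvtColor(p['color'],cv2.COLOR_RGB2HSV)
    m=cv2.inRange(hsv,np.array(lo),np.array(hi)); k=np.zeros_like(m);k[t:b,l:r]=m[t:b,l:r]
    k=cv2.morphologyEx(k,cv2.MORPH_CLOSE,np.ones((7,7)));k=cv2.morphologyEx(k,cv2.MORPH_OPEN,np.ones((3,3)))
    c=max(cv2.findContours(k,cv2.RETR_EXTERNAL,cv2.CHAIN_APPROX_NONE)[0],key=cv2.contourArea)
    c=cv2.convexHull(c).reshape(-1,2)
    return np.array([ray(p,u,v,z)[:2] for u,v in c],np.float32)
E
python3 - <<'E'
from h import *
p=shot('wrist')
hsv=cv2.cvtColor(p['color'],cv2.COLOR_RGB2HSV)
for u,v in [(318,100),(300,110),(330,155),(300,140),(270,100),(340,120),(373,71),(318,235)]: print((u,v),hsv[v,u])
w=seg(p,(20,100,140),(35,255,255),(355,20,450,118),7);print('ring',cv2.minEnclosingCircle(w))
w=seg(p,(8,120,100),(22,255,255),(280,220,360,285),10);print('tape',cv2.minEnclosingCircle(w))
for lo in [(35,20,40),(30,12,40),(40,25,40)]:
    w=seg(p,lo,(100,255,200),(275,75,365,180),22);print('tin',cv2.minAreaRect(w))
print('post',ray(p,522,175,100),ray(p,522,175,12),ray(p,575,70,100))
for n in ['side','scene']:
    p=shot(n)
    w=seg(p,(105,120,60),(120,255,255),(270,180,350,240),5);print(n,'nest',cv2.minAreaRect(w))
E
```

```text
(318, 100) [ 32  24 189]
(300, 110) [ 35  27 179]
(330, 155) [ 21  32 157]
(300, 140) [ 30  28 120]
(270, 100) [ 18  41 229]
(340, 120) [ 32  27 180]
(373, 71) [ 30 255 255]
(318, 235) [ 21 225 237]
ring ((531.5325317382812, 335.40936279296875), 51.87578582763672)
tape ((445.3103332519531, 115.14749145507812), 30.181507110595703)
tin ((443.1423034667969, 274.61126708984375), (52.73973083496094, 72.20026397705078), 15.38032054901123)
tin ((444.19561767578125, 269.1170654296875), (55.1055908203125, 84.35044860839844), 15.009234428405762)Traceback (most recent call last):
  File "<stdin>", line 8, in <module>
  File "h.py", line 23, in seg
    c=max(cv2.findContours(k,cv2.RETR_EXTERNAL,cv2.CHAIN_APPROX_NONE)[0],key=cv2.contourArea)
ValueError: max() iterable argument is empty
```

```bash
python3 -m pendant '[[[0,0,-0.122],[22,-2,0],78],[[0,0,-0.122],[22,-5,20],78],[[0,0,0],[0,0,40],78],[[0,0,0],[0,0,40],78],[[0,0,0],[0,0,40],78]]'
python3 -m pendant '[[[0,0,0],[0,0,40],78],[[0,0,0],[0,0,0],78],[[0,0,0],[0,0,0],78]]'
python3 - <<'E'
from h import *
o=env.get_obs();print(o['time'],np.round(o['ee_pos'],1),np.round(o['tool_rot'],3),o['contact_force'],o['gripper_width'])
p=shot('wrist','w2.png')
E
```

```text
time: 4.37
ee_pos: [435.9, 269.8, 98.0]
tool_rot: [[-0.244, 0.97, 0.002], [0.97, 0.244, 0.001], [0.0, 0.002, -1.0]]
contact_force: [0.9, 0.6, -0.7]
gripper_width: 78.5
grasp_force: 0.0
time: 4.62
ee_pos: [434.0, 268.3, 57.2]
tool_rot: [[-0.242, 0.97, -0.006], [0.97, 0.242, -0.002], [-0.0, -0.006, -1.0]]
contact_force: [0.4, -0.2, 0.0]
gripper_width: 78.1
grasp_force: 0.0
4.6167 [434.  268.3  57.2] [[-0.242  0.97  -0.006]
 [ 0.97   0.242 -0.002]
 [-0.    -0.006 -1.   ]] [ 0.43769548 -0.20474855  0.046662  ] 78.1460602554246
```

View pics/w2.png

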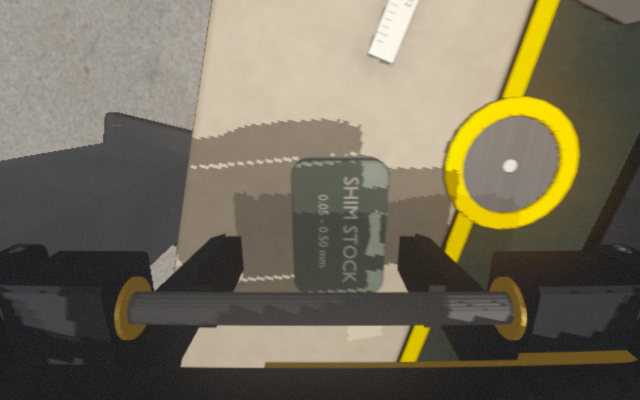

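The tin, at columns 291-389 and rows 157-292, is square with the image, so the yaw is right. It sits right of the finger centre.

```bash
python3 - <<'E'
from h import *
p=shot('wrist'); o=env.get_obs()
c=np.mean([ray(p,u,v,23) for u,v in [(291,158),(389,158),(384,292),(294,292)]],0)
print(c, np.array(o['tool_rot']).T@(c-np.array(o['ee_pos'])), ray(p,512,163,5), [np.linalg.norm(ray(p,291,210,23)-ray(p,387,210,23))])
w=seg(p,(20,100,140),(35,255,255),(430,90,590,240),6);print('ring',cv2.minEnclosingCircle(w),w.mean(0), (w.max(0)+w.min(0))/2)
E
```

```text
[448.04642834 270.12734429  23.        ] [-1.6164274   9.93121949 38.20558938] [546.21795599 333.65607235   5.        ] [np.float64(57.53851108643526)]
ring ((535.0125122070312, 323.956298828125), 51.82307052612305) [546.9951  333.83148] [540.9492  324.83154]
```

```bash
python3 -m pendant '[[[0,0,0],[-1,10,10],78],[[0,0,0],[0,0,22],78],[[0,0,0],[0,0,20],78],[[0,0,0],[0,0,0],78],[[0,0,0],[0,0,0],50]]'
python3 -m pendant '[[[0,0,0],[0,0,0],50],[[0,0,0],[0,0,0],50],[[0,0,0],[0,0,0],50],[[0,0,0],[0,0,0],50],[[0,0,0],[0,0,0],50]]'
python3 -m pendant '[[[0,0,0],[0,0,-30],50],[[0,0,0],[0,0,-40],50],[[0,0,0],[0,0,-40],50],[[0,0,0.122],[0,0,0],50],[[0,0,0.122],[0,0,0],50]]'
python3 -m pendant '[[[0,0,0],[0,0,0],50],[[0,0,0],[0,0,0],50],[[0,0,0],[0,0,0],50]]'
python3 - <<'E'
from h import *
p=shot('wrist','w3.png')
w=seg(p,(20,100,140),(35,255,255),(300,0,600,240),7);print('ring',cv2.minEnclosingCircle(w),w.mean(0), (w.max(0)+w.min(0))/2)
E
```

```text
time: 5.13
ee_pos: [447.7, 270.2, 8.9]
tool_rot: [[-0.241, 0.971, 0.002], [0.971, 0.241, 0.001], [0.0, 0.003, -1.0]]
contact_force: [-0.3, -0.1, 0.6]
gripper_width: 73.3
grasp_force: 0.0
time: 5.55
ee_pos: [447.6, 270.2, 8.8]
tool_rot: [[-0.241, 0.971, 0.003], [0.971, 0.241, 0.001], [0.0, 0.003, -1.0]]
contact_force: [-2.6, -0.6, 10.1]
gripper_width: 56.5
grasp_force: 30.0
time: 5.97
ee_pos: [448.9, 270.6, 121.0]
tool_rot: [[0.006, 1.0, 0.008], [1.0, -0.006, 0.002], [0.003, 0.008, -1.0]]
contact_force: [0.0, -0.1, -0.0]
gripper_width: 56.6
grasp_force: 30.0
time: 6.22
ee_pos: [446.0, 269.5, 116.5]
tool_rot: [[-0.003, 1.0, -0.001], [1.0, 0.003, -0.0], [-0.0, -0.001, -1.0]]
contact_force: [-0.0, 0.2, -0.4]
gripper_width: 56.6
grasp_force: 30.0
ring ((526.3124389648438, 322.0417175292969), 92.15481567382812) [550.0146  327.75235] [539.9335 322.0443]
```

View pics/w3.png

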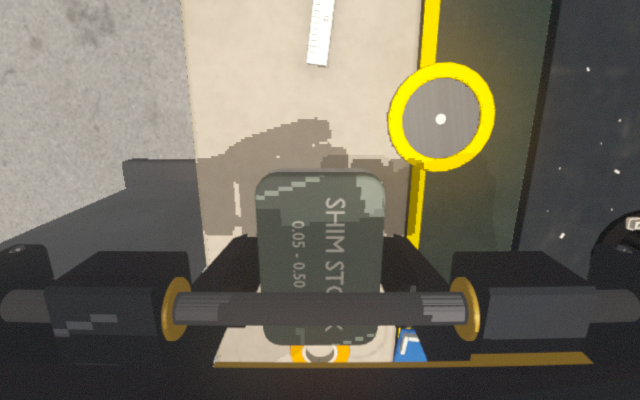

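The tin is held square (rows 172-345). The round nest's centre dot is at (441,119).

```bash
python3 -m pendant '[[[0,0,0],[-40,4,-10],50],[[0,0,0],[-40,4,-10],50],[[0,0,0],[-40,4,-10],50],[[0,0,0],[-40,4,0],50],[[0,0,0],[-40,4,0],50]]'
python3 -m pendant '[[[0,0,0],[-40,4,0],50],[[0,0,0],[-20,0,0],50],[[0,0,0],[0,0,0],50],[[0,0,0],[0,0,0],50],[[0,0,0],[0,0,0],50]]'
python3 - <<'E'
from h import *
o=env.get_obs();e=np.array(o['ee_pos']);print(e)
p=shot('wrist','w4.png')
zt=e[2]-8.8+23
w=seg(p,(105,120,60),(125,255,255),(330,40,600,230),5);print('nest',cv2.minAreaRect(w))
for n in ['side','scene']:
    p=shot(n)
    w=seg(p,(105,120,60),(125,255,255),(270,180,350,240),5);print(n,'nest',cv2.minAreaRect(w))
E
```

```text
time: 6.68
ee_pos: [466.3, 68.0, 147.1]
tool_rot: [[-0.002, 1.0, 0.001], [1.0, 0.002, -0.0], [-0.0, 0.001, -1.0]]
contact_force: [1.2, 0.6, -0.9]
gripper_width: 55.8
grasp_force: 30.0
time: 7.1
ee_pos: [469.8, 10.2, 146.3]
tool_rot: [[0.0, 1.0, -0.001], [1.0, -0.0, 0.001], [0.001, -0.001, -1.0]]
contact_force: [-0.2, -0.2, -2.1]
gripper_width: 56.4
grasp_force: 30.0
[469.75454777  10.18903023 146.29875084]
nest ((556.2725219726562, 75.11422729492188), (110.33023834228516, 79.96475982666016), 83.09932708740234)
side nest ((558.756591796875, 75.08116912841797), (109.69353485107422, 77.06708526611328), 86.91349792480469)
scene nest ((556.7899780273438, 76.72441864013672), (108.1583480834961, 76.29723358154297), 87.61540222167969)
```

View pics/w4.png

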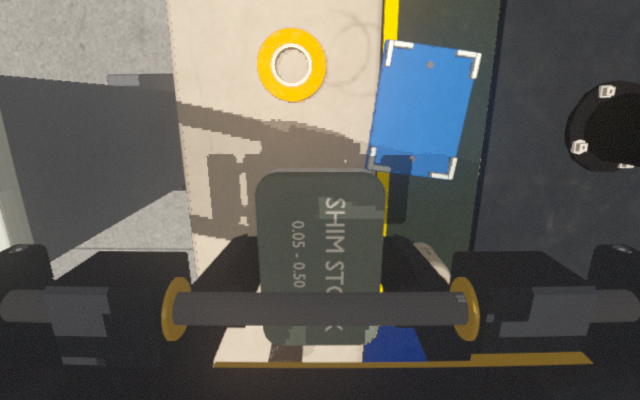

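The blue nest's corner angles are at about (388,41), (480,52), (454,179) and (369,168). It is turned slightly clockwise.

```bash
python3 - <<'E'
from h import *
e=np.array(env.get_obs()['ee_pos']);p=shot('wrist')
c=np.array([ray(p,u,v,12)[:2] for u,v in [(388,41),(480,52),(454,179),(369,168)]]);print(c.round(1),c.mean(0))
for a,b in [(3,0),(2,1)]: d=c[b]-c[a];print(np.degrees(np.arctan2(d[1],d[0])),np.linalg.norm(d))
for a,b in [(3,2),(0,1)]: d=c[b]-c[a];print(np.degrees(np.arctan2(d[1],d[0])),np.linalg.norm(d))
z=e[2]-8.8+23
t=np.array([ray(p,u,v,z) for u,v in [(257,180),(385,180),(320,170),(320,345)]]);print(t.round(1),(t[2]+t[3])/2-e,(t[0]+t[1])/2-e)
cv2.imwrite('pics/w4c.png',cv2.resize(p['color'][25:195,350:500,::-1],(530,600),interpolation=cv2.INTER_CUBIC))
E
```

```text
[[523.9 132.4]
 [599.7 124.9]
 [589.9  18.8]
 [512.8  28.6]] [556.59646427  76.16281449]
83.88046253570434 104.37122699330286
84.70371368796944 106.59255243229002
-7.236732779515912 77.6939919792385
-5.596249494657281 76.15088243981803
[[443.   51.5 160.7]
 [496.9  51.6 160.7]
 [469.5  55.8 160.7]
 [469.6 -32.2 160.7]] [-0.29998118  0.90519407 14.2       ] [ 0.0670143  40.62809945 14.2       ]
```

View pics/w4c.png

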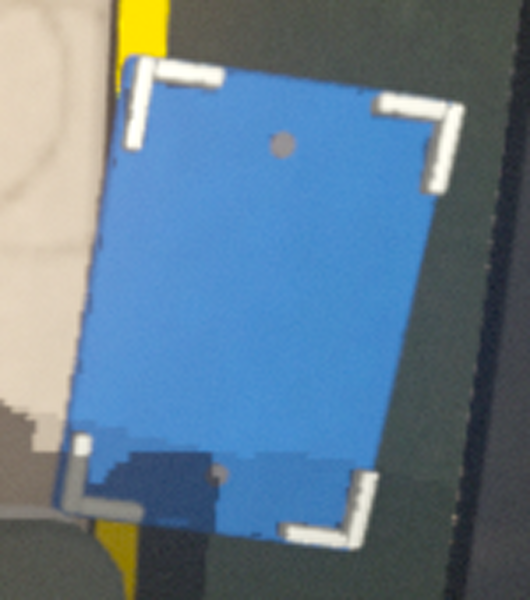

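```bash
python3 -m pendant '[[[0,0,0],[22,29,0],50],[[0,0,0],[22,29,0],50],[[0,0,0],[21,29,0],50],[[0,0,0.11],[0,0,0],50],[[0,0,0],[0,0,40],50]]'
python3 -m pendant '[[[0,0,0],[0,0,40],50],[[0,0,0],[0,0,20],50],[[0,0,0],[0,0,0],50],[[0,0,0],[0,0,0],50],[[0,0,0],[0,0,0],50]]'
```

```text
time: 7.72
ee_pos: [564.4, 76.6, 113.3]
tool_rot: [[0.112, 0.994, 0.015], [0.994, -0.112, -0.001], [0.001, 0.015, -1.0]]
contact_force: [2.2, 0.1, -1.2]
gripper_width: 56.4
grasp_force: 30.0
time: 8.13
ee_pos: [558.4, 75.0, 48.3]
tool_rot: [[0.11, 0.994, 0.002], [0.994, -0.11, -0.0], [0.0, 0.002, -1.0]]
contact_force: [1.1, -0.8, -1.1]
gripper_width: 56.7
grasp_force: 30.0
```

```bash
python3 -m pendant '[[[0,0,0],[0,-2,12],50],[[0,0,0],[0,0,12],50],[[0,0,0],[0,0,5],50],[[0,0,0],[0,0,3],50],[[0,0,0],[0,0,2],50]]'
python3 -m pendant '[[[0,0,0],[0,0,0],50],[[0,0,0],[0,0,0],50]]'
```

```text
time: 8.55
ee_pos: [554.4, 74.8, 13.5]
tool_rot: [[0.111, 0.994, -0.003], [0.994, -0.111, 0.0], [-0.0, -0.003, -1.0]]
contact_force: [-14.9, 0.6, 31.3]
gripper_width: 56.4
grasp_force: 30.0
time: 8.72
ee_pos: [554.6, 74.8, 13.7]
tool_rot: [[0.111, 0.994, -0.002], [0.994, -0.111, -0.0], [-0.0, -0.002, -1.0]]
contact_force: [-7.0, 0.1, 10.3]
gripper_width: 56.8
grasp_force: 30.0
```

```bash
python3 -m pendant '[[[0,0,0],[0,0,-3],50],[[0,0,0],[0,2,0],50],[[0,0,0],[0,0,0],50],[[0,0,0],[0,0,0],50],[[0,0,0],[0,0,0],50]]'
```

```text
time: 9.13
ee_pos: [557.2, 74.5, 15.5]
tool_rot: [[0.111, 0.994, -0.0], [0.994, -0.111, -0.0], [-0.0, -0.0, -1.0]]
contact_force: [0.2, 0.0, -1.8]
gripper_width: 56.0
grasp_force: 30.0
```

Free, at x 557. Set down, release, back off and look.

```bash
python3 -m pendant '[[[0,0,0],[0,0,1.5],50],[[0,0,0],[0,0,0],50],[[0,0,0],[0,0,0],64],[[0,0,0],[0,0,0],68],[[0,0,0],[0,0,0],68]]'
python3 -m pendant '[[[0,0,0],[0,0,0],68],[[0,0,0],[0,0,-20],68],[[0,0,0],[0,0,-40],68],[[0,0,0],[0,0,-40],68],[[0,0,0],[-40,-5,-20],75]]'
python3 -m pendant '[[[0,0,0],[-33,-24,0],75],[[0,0,0],[0,-30,0],75],[[0,0,0],[0,-30,0],75],[[0,0,0],[0,0,0],75],[[0,0,0],[0,0,0],75]]'
python3 - <<'E'
from h import *
o=env.get_obs();e=np.array(o['ee_pos']);print(e)
p=shot('wrist','w5.png')
b=cams.boxes_of('shim_tin',p);print(b[:2])
w=seg(p,(8,150,100),(22,255,255),(100,0,360,250),10);print('tape',cv2.minEnclosingCircle(w))
E
```

```text
time: 9.55
ee_pos: [557.4, 74.5, 14.4]
tool_rot: [[0.111, 0.994, 0.0], [0.994, -0.111, -0.0], [0.0, 0.0, -1.0]]
contact_force: [0.2, 0.8, 0.6]
gripper_width: 67.9
grasp_force: 0.0
time: 9.97
ee_pos: [551.7, 41.8, 138.0]
tool_rot: [[0.106, 0.994, 0.008], [0.994, -0.106, 0.001], [0.002, 0.008, -1.0]]
contact_force: [1.7, -1.2, 1.2]
gripper_width: 72.6
grasp_force: 0.0
time: 10.38
ee_pos: [460.4, 14.8, 132.9]
tool_rot: [[0.111, 0.994, 0.0], [0.994, -0.111, -0.0], [0.0, 0.0, -1.0]]
contact_force: [-0.3, -0.8, 0.0]
gripper_width: 75.2
grasp_force: 0.0
[460.4315534   14.83615373 132.88881376]
[{'rect': [396.3, 46.9, 477.8, 167.0], 'conf': 0.62}]
tape ((435.1237487792969, 138.28219604492188), 2.1366214752197266)
```

View pics/w5.png

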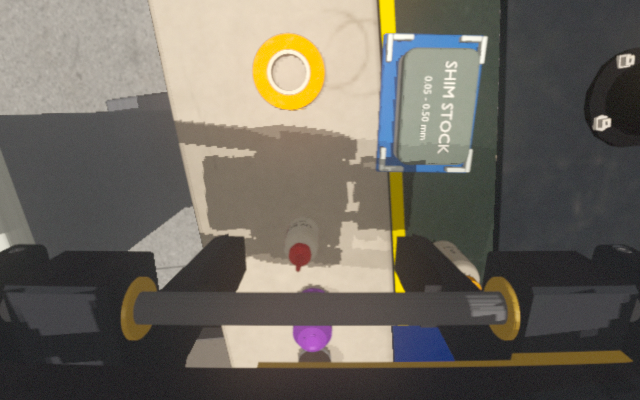

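The tin sits inside all four angles, lid centre about (439,105), and the bottles are still standing. Next, the chip box, with the ring in the same view.

```bash
python3 -m pendant '[[[0,0,-0.11],[0,0,-20],75],[[0,0,0],[-38,-2,-10],75],[[0,0,0],[-38,-2,-10],75],[[0,0,0],[-38,-2,-10],75],[[0,0,0],[-38,-2,-10],75]]'
python3 -m pendant '[[[0,0,0],[-38,-2,-10],75],[[0,0,0],[-38,-2,-10],75],[[0,0,0],[-38,-2,-10],75],[[0,0,0],[-38,-2,-10],75],[[0,0,0],[-38,-2,-10],75]]'
python3 -m pendant '[[[0,0,0],[0,0,0],75],[[0,0,0],[0,0,0],75],[[0,0,0],[0,0,0],75]]'
python3 - <<'E'
from h import *
o=env.get_obs();e=np.array(o['ee_pos']);print(e)
p=shot('wrist','w6.png')
for l,h in dict(chip_box=12,ring_mount=12,objective=30).items():
    for b in cams.boxes_of(l,p)[:3]:
        r=b['rect'];print(l,round(b['conf'],2),np.round(r),ray(p,(r[0]+r[2])/2,(r[1]+r[3])/2,h).round())
E
```

```text
time: 10.9
ee_pos: [454.4, -139.1, 193.8]
tool_rot: [[-0.001, 1.0, 0.001], [1.0, 0.001, -0.001], [-0.001, 0.001, -1.0]]
contact_force: [1.9, -0.5, -0.3]
gripper_width: 74.9
grasp_force: 0.0
time: 11.32
ee_pos: [443.7, -330.0, 243.5]
tool_rot: [[0.001, 1.0, 0.001], [1.0, -0.001, -0.001], [-0.001, 0.001, -1.0]]
contact_force: [1.2, 0.1, 1.0]
gripper_width: 74.8
grasp_force: 0.0
time: 11.57
ee_pos: [443.4, -327.2, 242.1]
tool_rot: [[0.001, 1.0, -0.0], [1.0, -0.001, 0.001], [0.001, -0.0, -1.0]]
contact_force: [0.8, 0.8, 0.2]
gripper_width: 75.0
grasp_force: 0.0
[ 443.42664728 -327.16049781  242.14882077]
chip_box 0.62 [280. 140. 330. 194.] [ 425. -326.   12.]
ring_mount 0.71 [386. 107. 427. 156.] [ 543. -285.   12.]
objective 0.79 [303.  68. 336.  99.] [ 443. -233.   30.]
objective 0.55 [295.   0. 331.  36.] [ 436. -170.   30.]
```

View pics/w6.png

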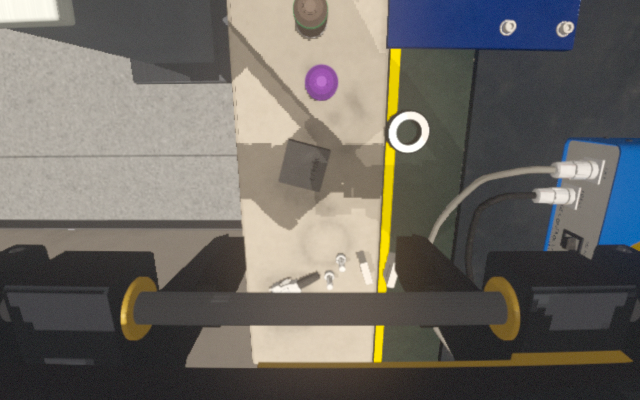

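Chip box at (305,166), turned clockwise about 17°. Ring at (409,132), purple decoy at (321,82), brown objective at (310,12).

```bash
python3 - <<'E'
from h import *
p=shot('wrist');g=cv2.cvtColor(p['color'],cv2.COLOR_RGB2GRAY)
for th in (85,100):
    m=(g[130:205,268:340]<th).astype(np.uint8)
    m=cv2.morphologyEx(m,cv2.MORPH_OPEN,np.ones((3,3)))
    c=max(cv2.findContours(m,0,1)[0],key=cv2.contourArea).reshape(-1,2)+[268,130]
    print(th,cv2.minAreaRect(np.array([ray(p,u,v,15)[:2] for u,v in c],np.float32)),cv2.boundingRect(c))
w=seg(p,(0,0,200),(180,60,255),(380,100,435,160),16);print('ring',cv2.minEnclosingCircle(w))
E
```

```text
85 ((439.24505615234375, -328.84185791015625), (25.295766830444336, 14.25994873046875), 89.60763549804688) (311, 160, 13, 22)
100 ((440.2297668457031, -326.93145751953125), (56.25761413574219, 28.017822265625), 89.37447357177734) (306, 145, 25, 48)
ring ((538.820068359375, -286.8566589355469), 28.419065475463867)
```

```bash
python3 -m pendant '[[[0,0,0],[0,-18,0],75],[[0,0,0.125],[0,0,0],75],[[0,0,0.125],[0,0,20],75],[[0,0,0],[0,0,40],75],[[0,0,0],[0,0,40],75]]'
python3 -m pendant '[[[0,0,0],[0,0,40],75],[[0,0,0],[0,0,30],75],[[0,0,0],[0,0,0],75],[[0,0,0],[0,0,0],75],[[0,0,0],[0,0,0],75]]'
python3 - <<'E'
from h import *
o=env.get_obs();e=np.array(o['ee_pos']);print(e)
p=shot('wrist','w7.png')
b=cams.boxes_of('chip_box',p)[:2];print(b)
for x in b:
    r=x['rect'];c=ray(p,(r[0]+r[2])/2,(r[1]+r[3])/2,13);print(c,np.array(o['tool_rot']).T@(c-e))
E
```

```text
time: 12.23
ee_pos: [426.3, -327.7, 143.6]
tool_rot: [[0.248, 0.969, 0.004], [0.969, -0.248, -0.004], [-0.003, 0.005, -1.0]]
contact_force: [0.8, -0.2, -0.6]
gripper_width: 75.0
grasp_force: 0.0
time: 12.65
ee_pos: [426.1, -327.9, 74.6]
tool_rot: [[0.248, 0.969, 0.002], [0.969, -0.248, -0.002], [-0.001, 0.002, -1.0]]
contact_force: [0.5, -0.9, 0.1]
gripper_width: 74.9
grasp_force: 0.0
[ 426.10946646 -327.91045407   74.64131496]
[{'rect': [277.6, 171.0, 358.8, 249.8], 'conf': 0.96}]
[ 425.17446234 -325.68897634   13.        ] [ 2.01219582 -1.58205204 61.63529091]
```

View pics/w7.png

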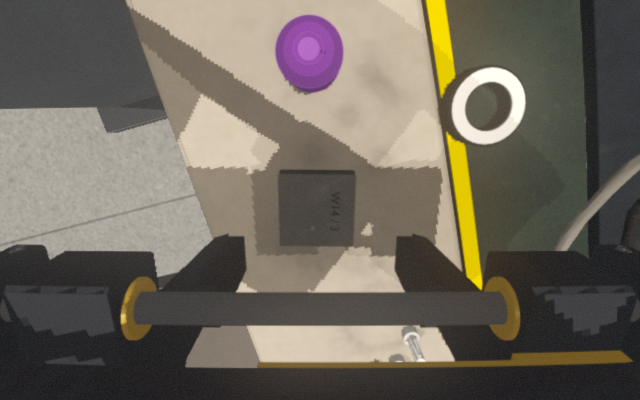

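The chip box is square with the image, centred at about (316,208). Close in and grasp.

```bash
python3 -m pendant '[[[0,0,0],[1.5,-2,35],75],[[0,0,0],[0,0,25],75],[[0,0,0],[0,0,9],75],[[0,0,0],[0,0,0],75],[[0,0,0],[0,0,0],75]]'
python3 -m pendant '[[[0,0,0],[0,0,0],45],[[0,0,0],[0,0,0],45],[[0,0,0],[0,0,0],45],[[0,0,0],[0,0,0],45],[[0,0,0],[0,0,0],45]]'
python3 -m pendant '[[[0,0,0],[0,0,0],45],[[0,0,0],[0,0,0],45],[[0,0,0],[0,0,0],45],[[0,0,0],[0,0,0],45]]'
```

```text
time: 13.17
ee_pos: [424.2, -326.1, 5.1]
tool_rot: [[0.248, 0.969, 0.001], [0.969, -0.248, -0.001], [-0.001, 0.001, -1.0]]
contact_force: [0.5, 0.2, -0.0]
gripper_width: 75.3
grasp_force: 0.0
time: 13.58
ee_pos: [424.0, -325.9, 4.8]
tool_rot: [[0.248, 0.969, 0.001], [0.969, -0.248, -0.001], [-0.001, 0.001, -1.0]]
contact_force: [-1.0, 1.2, 7.5]
gripper_width: 51.9
grasp_force: 30.0
time: 13.92
ee_pos: [424.0, -325.9, 4.9]
tool_rot: [[0.248, 0.969, 0.001], [0.969, -0.248, -0.001], [-0.001, 0.001, -1.0]]
contact_force: [-1.3, 1.1, 7.0]
gripper_width: 51.9
grasp_force: 30.0
```

```bash
python3 -m pendant '[[[0,0,0],[0,0,-25],45],[[0,0,0],[0,0,-40],45],[[0,0,0],[0,0,-40],45],[[0,0,-0.125],[0,0,-40],45],[[0,0,-0.125],[0,0,0],45]]'
python3 -m pendant '[[[0,0,0],[37.5,5,0],45],[[0,0,0],[37.5,5,0],45],[[0,0,0],[37.5,5,0],45],[[0,0,0],[37.5,5,0],45],[[0,0,0],[37.5,5,0],45]]'
python3 -m pendant '[[[0,0,0],[37.5,5,0],45],[[0,0,0],[37.5,5,0],45],[[0,0,0],[37.5,5,0],45],[[0,0,0],[37.5,5,0],45]]'
python3 -m pendant '[[[0,0,0.11],[0,0,0],45],[[0,0,0],[0,0,0],45],[[0,0,0],[0,0,0],45],[[0,0,0],[0,0,0],45]]'
python3 - <<'E'
from h import *
o=env.get_obs();e=np.array(o['ee_pos']);print(e)
p=shot('wrist','w8.png')
b=cams.boxes_of('shim_tin',p)[:2];print(b)
for x in b:
    r=x['rect'];print(ray(p,(r[0]+r[2])/2,(r[1]+r[3])/2,28))
cv2.imwrite('pics/w8c.png',cv2.resize(p['color'][:,200:520,::-1],(480,600),interpolation=cv2.INTER_CUBIC))
E
```

```text
time: 14.33
ee_pos: [426.8, -329.0, 157.3]
tool_rot: [[-0.005, 1.0, 0.009], [1.0, 0.005, -0.01], [-0.01, 0.009, -1.0]]
contact_force: [1.6, -2.8, -0.7]
gripper_width: 51.4
grasp_force: 30.0
time: 14.75
ee_pos: [448.3, -136.1, 148.8]
tool_rot: [[0.002, 1.0, 0.0], [1.0, -0.002, -0.0], [-0.0, 0.0, -1.0]]
contact_force: [0.9, -0.2, -0.4]
gripper_width: 51.5
grasp_force: 30.0
time: 15.08
ee_pos: [468.5, 14.1, 148.9]
tool_rot: [[0.001, 1.0, 0.0], [1.0, -0.001, -0.0], [-0.0, 0.0, -1.0]]
contact_force: [0.2, 0.0, -0.4]
gripper_width: 51.6
grasp_force: 30.0
time: 15.42
ee_pos: [468.7, 11.4, 148.7]
tool_rot: [[0.109, 0.994, -0.0], [0.994, -0.109, -0.0], [-0.0, -0.0, -1.0]]
contact_force: [0.4, -0.3, -1.0]
gripper_width: 51.8
grasp_force: 30.0
[468.70780251  11.44443675 148.72951632]
[{'rect': [380.0, 46.5, 461.0, 161.3], 'conf': 0.76}]
[556.37122695  74.6390938   28.        ]
```

View pics/w8c.png

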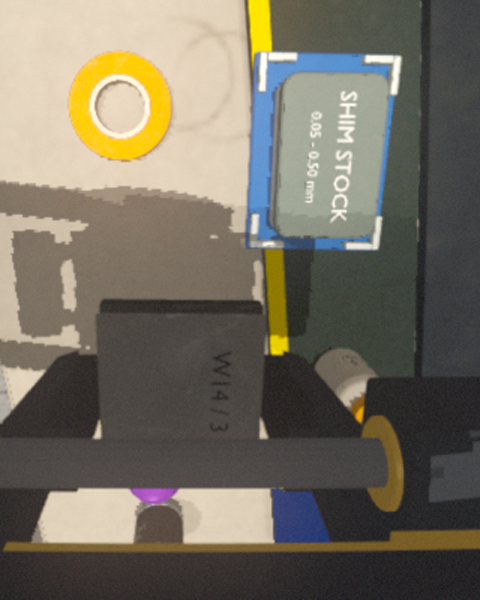

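The chip box is held square. The tin lid's centre in full-frame pixels is about (420,104).

```bash
python3 - <<'E'
from h import *
o=env.get_obs();e=np.array(o['ee_pos']);R=np.array(o['tool_rot']);p=shot('wrist')
c=ray(p,320,208,158.8);print('chip far edge tool x',R.T@(c-e))
c=[200+275/1.5,72/1.5],[200+391/1.5,72/1.5],[200+379/1.5,238/1.5],[200+270/1.5,236/1.5]
w=np.array([ray(p,u,v,28) for u,v in c]);print(w.round(1),w.mean(0),cv2.minAreaRect(w[:,:2].astype(np.float32)))
t=w.mean(0);print('tool shift',R.T@(t-e))
w=seg(p,(8,120,100),(24,255,255),(230,20,325,120),8);print('tape',cv2.minEnclosingCircle(w))
E
```

```text
chip far edge tool x [ 26.92374056  -0.31488574 -10.07992194]
[[529.4 118.8  28. ]
 [589.  112.7  28. ]
 [582.3  26.8  28. ]
 [521.5  34.6  28. ]] [555.53349171  73.19936937  28.        ] ((555.845947265625, 72.78428649902344), (86.6651840209961, 61.321128845214844), 84.62386322021484)
tool shift [ 71.42822813  79.32774903 120.70943747]
tape ((445.5268249511719, 113.32505798339844), 29.0905704498291)
```

```bash
python3 -m pendant '[[[0,0,0],[24,27,0],45],[[0,0,0],[24,27,0],45],[[0,0,0],[23,26,0],45],[[0,0,0],[0,0,35],45],[[0,0,0],[0,0,35],45]]'
python3 -m pendant '[[[0,0,0],[0,0,25],45],[[0,0,0],[0,0,0],45],[[0,0,0],[0,0,0],45],[[0,0,0],[0,0,0],45]]'
```

```text
time: 15.98
ee_pos: [560.2, 73.7, 80.2]
tool_rot: [[0.11, 0.994, 0.007], [0.994, -0.11, -0.001], [0.0, 0.007, -1.0]]
contact_force: [-1.3, 0.3, -1.3]
gripper_width: 51.6
grasp_force: 30.0
time: 16.32
ee_pos: [557.3, 73.2, 55.2]
tool_rot: [[0.112, 0.994, 0.002], [0.994, -0.112, -0.0], [0.0, 0.002, -1.0]]
contact_force: [0.6, 0.2, -0.4]
gripper_width: 51.6
grasp_force: 30.0
```

```bash
python3 -m pendant '[[[0,0,0],[0,-1,10],45],[[0,0,0],[0,0,8],45],[[0,0,0],[0,0,2],45],[[0,0,0],[0,0,0],45],[[0,0,0],[0,0,0],45]]'
python3 -m pendant '[[[0,0,0],[0,0,1],45],[[0,0,0],[0,0,1],45],[[0,0,0],[0,0,0],45],[[0,0,0],[0,0,0],45]]'
```

```text
time: 16.73
ee_pos: [555.2, 74.0, 33.9]
tool_rot: [[0.111, 0.994, 0.0], [0.994, -0.111, -0.0], [-0.0, 0.0, -1.0]]
contact_force: [0.1, 0.1, -0.4]
gripper_width: 51.7
grasp_force: 30.0
time: 17.07
ee_pos: [555.6, 74.0, 33.0]
tool_rot: [[0.111, 0.994, 0.001], [0.994, -0.111, -0.0], [-0.0, 0.001, -1.0]]
contact_force: [-3.9, -0.4, 8.5]
gripper_width: 51.7
grasp_force: 30.0
```

```bash
python3 -m pendant '[[[0,0,0],[0,0,0],60],[[0,0,0],[0,0,0],66],[[0,0,0],[0,0,0],66],[[0,0,0],[0,0,-20],70],[[0,0,0],[0,0,-30],75]]'
python3 -m pendant '[[[0,0,0],[0,0,-30],75],[[0,0,0],[9,-38,-10],75],[[0,0,0],[9,-38,0],75],[[0,0,0],[9,-38,0],75],[[0,0,0],[0,0,20],75]]'
python3 -m pendant '[[[0,0,0],[0,0,20],75],[[0,0,0],[0,0,0],75],[[0,0,0],[0,0,0],75],[[0,0,0],[0,0,0],75]]'
python3 - <<'E'
from h import *
o=env.get_obs();e=np.array(o['ee_pos']);R=np.array(o['tool_rot']);p=shot('wrist','w9.png')
for x in cams.boxes_of('orange_tape',p)[:2]:
    r=x['rect'];c=ray(p,(r[0]+r[2])/2,(r[1]+r[3])/2,8);print(x,c,R.T@(c-e))
w=seg(p,(8,120,100),(24,255,255),(230,100,420,290),9);c,r=cv2.minEnclosingCircle(w);print(c,r,R.T@(np.array([*c,9])-e))
for x in cams.boxes_of('chip_box',shot('scene'))[:2]: print(x)
E
```

```text
time: 17.48
ee_pos: [552.4, 74.2, 79.1]
tool_rot: [[0.111, 0.994, -0.007], [0.994, -0.111, 0.001], [-0.0, -0.007, -1.0]]
contact_force: [0.0, 1.1, -0.3]
gripper_width: 73.7
grasp_force: 0.0
time: 17.9
ee_pos: [441.1, 115.6, 104.2]
tool_rot: [[0.108, 0.994, 0.002], [0.994, -0.108, 0.001], [0.001, 0.002, -1.0]]
contact_force: [1.6, -0.0, -0.9]
gripper_width: 74.9
grasp_force: 0.0
time: 18.23
ee_pos: [445.6, 113.4, 82.4]
tool_rot: [[0.111, 0.994, 0.0], [0.994, -0.111, 0.0], [0.0, 0.0, -1.0]]
contact_force: [0.7, 0.2, 0.4]
gripper_width: 74.8
grasp_force: 0.0
{'rect': [279.8, 166.2, 361.1, 246.3], 'conf': 0.95} [445.65356857 114.36764105   8.        ] [ 9.96438959e-01 -5.72884916e-02  7.43505444e+01]
(445.97174072265625, 113.49263000488281) 30.361846923828125 [ 0.1622441   0.35648918 73.35065195]
{'rect': [313.1, 180.9, 335.5, 203.0], 'conf': 0.6}
```

View pics/w9.png

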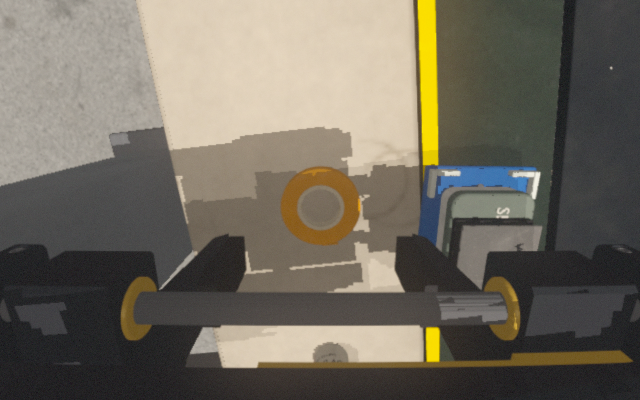

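The tape (320,206) is centred between the fingers, and the chip box lies square on the tin at right.

```bash
python3 -m pendant '[[[0,0,0],[0,0,40],75],[[0,0,0],[0,0,30],75],[[0,0,0],[0,0,8.5],75],[[0,0,0],[0,0,0],75],[[0,0,0],[0,0,0],75]]'
python3 -m pendant '[[[0,0,0],[0,0,0],48],[[0,0,0],[0,0,0],48],[[0,0,0],[0,0,0],48],[[0,0,0],[0,0,0],48],[[0,0,0],[0,0,0],48]]'
python3 -m pendant '[[[0,0,0],[0,0,0],48],[[0,0,0],[0,0,-25],48],[[0,0,0],[0,0,-40],48],[[0,0,0],[0,0,-40],48],[[0,0,0],[0,0,0],48]]'
python3 -m pendant '[[[0,0,0],[-40,0,-20],48],[[0,0,0],[-40,0,-10],48],[[0,0,0],[-25,6,0],48],[[0,0,0],[0,6,0],48],[[0,0,0],[0,0,0],48]]'
python3 -m pendant '[[[0,0,0],[0,0,0],48],[[0,0,0],[0,0,0],48]]'
python3 - <<'E'
from h import *
o=env.get_obs();e=np.array(o['ee_pos']);R=np.array(o['tool_rot']);p=shot('wrist','w10.png');print(e)
for l,h in dict(chip_box=43,shim_tin=28,orange_tape=e[2]+3).items():
  for x in cams.boxes_of(l,p)[:2]:
    r=x['rect'];c=ray(p,(r[0]+r[2])/2,(r[1]+r[3])/2,h);print(l,x,c.round(1),(R.T@(c-e)).round(1))
cv2.imwrite('pics/w10c.png',cv2.resize(p['color'][:,200:520,::-1],(480,600),interpolation=cv2.INTER_CUBIC))
E
```

```text
time: 18.85
ee_pos: [444.9, 113.4, 3.4]
tool_rot: [[0.111, 0.994, -0.001], [0.994, -0.111, 0.0], [-0.0, -0.001, -1.0]]
contact_force: [-0.4, 1.0, 0.8]
gripper_width: 74.9
grasp_force: 0.0
time: 19.27
ee_pos: [445.5, 113.5, 3.9]
tool_rot: [[0.111, 0.994, 0.001], [0.994, -0.111, -0.0], [0.0, 0.001, -1.0]]
contact_force: [-0.4, -0.1, 5.3]
gripper_width: 55.7
grasp_force: 29.8
time: 19.68
ee_pos: [449.7, 113.6, 115.2]
tool_rot: [[0.11, 0.994, 0.012], [0.994, -0.11, -0.0], [0.001, 0.012, -1.0]]
contact_force: [2.2, -0.7, 0.3]
gripper_width: 55.4
grasp_force: 29.9
time: 20.1
ee_pos: [446.3, 9.3, 137.0]
tool_rot: [[0.114, 0.993, 0.001], [0.993, -0.114, -0.0], [0.0, 0.001, -1.0]]
contact_force: [-0.4, 1.0, -0.4]
gripper_width: 55.8
grasp_force: 29.9
time: 20.27
ee_pos: [444.8, 11.4, 136.2]
tool_rot: [[0.11, 0.994, -0.002], [0.994, -0.11, 0.001], [0.0, -0.002, -1.0]]
contact_force: [-0.3, 0.9, -0.2]
gripper_width: 55.6
grasp_force: 29.9
[444.78419761  11.43749829 136.15834885]
chip_box {'rect': [418.2, 63.7, 504.2, 137.8], 'conf': 0.87} [553.4  74.5  43. ] [ 74.6 101.2  93. ]
shim_tin {'rect': [412.5, 40.6, 498.9, 157.7], 'conf': 0.59} [555.5  75.7  28. ] [ 76.  103.2 108. ]
orange_tape {'rect': [263.0, 195.1, 379.3, 294.0], 'conf': 0.67} [445.7  17.4 139.2] [ 6.   0.2 -3. ]
```

```bash
python3 -m pendant '[[[0,0,0],[25,32,0],48],[[0,0,0],[25,32,0],48],[[0,0,0],[25,32,0],48],[[0,0,0],[0,7,0],48],[[0,0,0],[0,0,35],48]]'
python3 -m pendant '[[[0,0,0],[0,0,30],48],[[0,0,0],[0,0,0],48],[[0,0,0],[0,0,0],48],[[0,0,0],[0,0,0],48]]'
```

```text
time: 20.88
ee_pos: [563.4, 74.9, 107.5]
tool_rot: [[0.108, 0.994, 0.013], [0.994, -0.108, -0.001], [0.001, 0.013, -1.0]]
contact_force: [1.4, -0.4, 0.3]
gripper_width: 55.7
grasp_force: 29.9
time: 21.22
ee_pos: [556.6, 73.7, 73.1]
tool_rot: [[0.11, 0.994, 0.001], [0.994, -0.11, -0.0], [-0.0, 0.001, -1.0]]
contact_force: [0.2, -1.0, 0.1]
gripper_width: 55.7
grasp_force: 29.9
```

```bash
python3 -m pendant '[[[0,0,0],[0.5,-1,12],48],[[0,0,0],[0,0,8],48],[[0,0,0],[0,0,3],48],[[0,0,0],[0,0,1],48],[[0,0,0],[0,0,0],48]]'
python3 -m pendant '[[[0,0,0],[0,0,0.7],48],[[0,0,0],[0,0,0.7],48],[[0,0,0],[0,0,0],48],[[0,0,0],[0,0,0],48]]'
```

```text
time: 21.63
ee_pos: [555.1, 74.2, 47.8]
tool_rot: [[0.111, 0.994, -0.0], [0.994, -0.111, 0.0], [-0.0, -0.0, -1.0]]
contact_force: [0.5, -0.3, -0.2]
gripper_width: 55.7
grasp_force: 29.9
time: 21.97
ee_pos: [555.6, 74.2, 47.4]
tool_rot: [[0.111, 0.994, 0.001], [0.994, -0.111, -0.0], [-0.0, 0.001, -1.0]]
contact_force: [-2.2, -0.3, 5.7]
gripper_width: 55.8
grasp_force: 29.9
```

```bash
python3 -m pendant '[[[0,0,0],[0,0,0],64],[[0,0,0],[0,0,0],68],[[0,0,0],[0,0,0],70],[[0,0,0],[0,0,-20],72],[[0,0,0],[0,0,-40],72]]'
python3 -m pendant '[[[0,0,0],[0,0,-40],72],[[0,0,-0.111],[0,0,-20],72],[[0,0,0],[-37,-2,0],72],[[0,0,0],[-37,-2,0],72],[[0,0,0],[-37,-2,0],72]]'
python3 -m pendant '[[[0,0,0],[-37,-2,0],72],[[0,0,0],[-37,-2,0],72],[[0,0,0],[-37,-2,0],72],[[0,0,0],[-37,-2,0],72],[[0,0,0],[-37,-2,0],72]]'
python3 -m pendant '[[[0,0,0],[-37,-2,0],72],[[0,0,0],[-31,0,0],72],[[0,0,0],[0,0,40],72],[[0,0,0],[0,0,40],72],[[0,0,0],[0,0,0],72]]'
python3 -m pendant '[[[0,0,0],[0,0,0],72],[[0,0,0],[0,0,0],72]]'
python3 - <<'E'
from h import *
o=env.get_obs();e=np.array(o['ee_pos']);R=np.array(o['tool_rot']);p=shot('wrist','w11.png');print(e)
for x in cams.boxes_of('ring_mount',p)[:2]:
    r=x['rect'];c=ray(p,(r[0]+r[2])/2,(r[1]+r[3])/2,14);print(x,c,R.T@(c-e))
w=seg(p,(0,0,190),(180,70,255),(230,100,420,295),16);c,r=cv2.minEnclosingCircle(w);print(c,r,R.T@(np.array([*c,9])-e))
for n in ['scene','side']:
  p=shot(n,n+'1.png')
  for l,h in dict(orange_tape=52,chip_box=36).items():
    for x in cams.boxes_of(l,p)[:1]:
      r=x['rect'];print(n,l,x['conf'],ray(p,(r[0]+r[2])/2,(r[1]+r[3])/2,h))
E
```

```text
time: 22.38
ee_pos: [551.1, 74.4, 102.1]
tool_rot: [[0.111, 0.994, -0.01], [0.994, -0.111, 0.001], [-0.0, -0.01, -1.0]]
contact_force: [0.0, -0.5, -0.2]
gripper_width: 71.9
grasp_force: 0.0
time: 22.8
ee_pos: [549.4, -37.5, 167.3]
tool_rot: [[-0.002, 1.0, 0.002], [1.0, 0.002, -0.001], [-0.001, 0.002, -1.0]]
contact_force: [-0.2, -0.1, -0.2]
gripper_width: 72.0
grasp_force: 0.0
time: 23.22
ee_pos: [538.8, -223.6, 166.4]
tool_rot: [[0.0, 1.0, 0.0], [1.0, -0.0, 0.0], [0.0, 0.0, -1.0]]
contact_force: [0.7, -0.1, 0.4]
gripper_width: 71.9
grasp_force: 0.0
time: 23.63
ee_pos: [532.2, -287.0, 78.2]
tool_rot: [[0.002, 1.0, -0.011], [1.0, -0.002, 0.009], [0.009, -0.011, -1.0]]
contact_force: [-2.1, 0.6, -1.8]
gripper_width: 72.2
grasp_force: 0.0
time: 23.8
ee_pos: [538.0, -290.0, 88.0]
tool_rot: [[-0.001, 1.0, 0.001], [1.0, 0.001, -0.001], [-0.001, 0.001, -1.0]]
contact_force: [0.8, -0.4, 0.8]
gripper_width: 72.0
grasp_force: 0.0
[ 537.97504347 -289.99121521   88.02099434]
{'rect': [296.3, 162.5, 361.7, 233.1], 'conf': 0.91} [ 544.08028492 -282.54082625   14.        ] [ 7.51041829  6.02954002 74.02113304]
(487.861572265625, -237.0607147216797) 23.392807006835938 [ 53.02289623 -50.17170262  78.92203847]
scene orange_tape 0.47 [552.03345421  72.58995456  52.        ]
scene chip_box 0.48 [534.42173859  61.91432424  36.        ]
side orange_tape 0.52 [546.454253    93.65540424  52.        ]
side chip_box 0.57 [551.68684648  99.71787319  36.        ]
```

```bash
python3 - <<'E'
import cv2,numpy as np
a=cv2.resize(cv2.imread('pics/side1.png')[150:300,250:350],(400,600),interpolation=cv2.INTER_CUBIC)
b=cv2.resize(cv2.imread('pics/scene1.png')[150:240,280:380],(400,360),interpolation=cv2.INTER_CUBIC)
w=cv2.resize(cv2.imread('pics/w11.png'),(384,240))
cv2.imwrite('pics/c1.png',np.hstack([a,np.vstack([b,np.hstack([w,np.zeros((240,16,3),np.uint8)])])]))
E
```

```text
(no output)
```

View pics/c1.png

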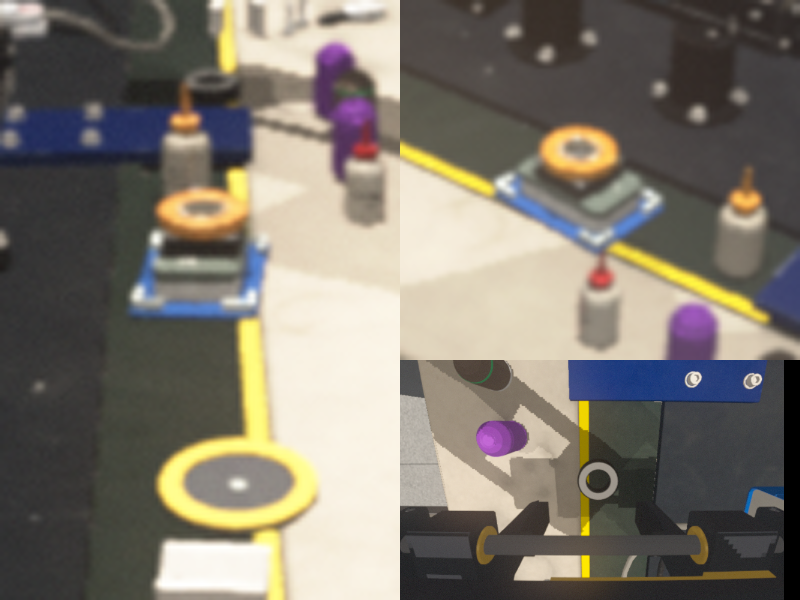

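Side and scene views show tin, chip box and tape neatly stacked, with both bottles standing. The wrist inset has the ring at full-frame (329,199), about 6-7 mm off the finger centre.

```bash
python3 -m pendant '[[[0,0,0],[6.5,5.5,10],72],[[0,0,0],[0,0,30],72],[[0,0,0],[0,0,30],72],[[0,0,0],[0,0,0],72],[[0,0,0],[0,0,0],72]]'
python3 -m pendant '[[[0,0,0],[0,0,8],72],[[0,0,0],[0,0,5],72],[[0,0,0],[0,0,0],72],[[0,0,0],[0,0,0],42],[[0,0,0],[0,0,0],42]]'
python3 -m pendant '[[[0,0,0],[0,0,0],42],[[0,0,0],[0,0,0],42],[[0,0,0],[0,0,0],42],[[0,0,0],[0,0,0],42],[[0,0,0],[0,0,0],42]]'
```

```text
time: 24.62
ee_pos: [541.3, -281.6, 14.3]
tool_rot: [[-0.0, 1.0, -0.004], [1.0, 0.0, 0.003], [0.003, -0.004, -1.0]]
contact_force: [-0.5, -0.8, 0.5]
gripper_width: 72.2
grasp_force: 0.0
time: 25.03
ee_pos: [543.2, -283.7, 4.3]
tool_rot: [[0.0, 1.0, 0.001], [1.0, -0.0, -0.001], [-0.001, 0.001, -1.0]]
contact_force: [-0.4, -0.7, 0.3]
gripper_width: 60.9
grasp_force: 0.0
time: 25.45
ee_pos: [543.1, -283.6, 4.2]
tool_rot: [[0.0, 1.0, 0.001], [1.0, -0.0, -0.001], [-0.001, 0.001, -1.0]]
contact_force: [-0.2, -0.0, 5.0]
gripper_width: 48.9
grasp_force: 30.0
```

```bash
python3 -m pendant '[[[0,0,0],[0,0,-25],42],[[0,0,0],[0,0,-40],42],[[0,0,0],[0,0,-40],42],[[0,0,0],[0,0,-40],42],[[0,0,0],[37,-6,0],42]]'
python3 -m pendant '[[[0,0,0],[37,-6,0],42],[[0,0,0],[37,-6,0],42],[[0,0,0],[37,-6,0],42],[[0,0,0],[37,-6,0],42],[[0,0,0],[37,-6,0],42]]'
python3 -m pendant '[[[0,0,0],[37,-6,0],42],[[0,0,0],[37,-6,0],42],[[0,0,0],[37,-6,0],42],[[0,0,0],[37,-6,0],42],[[0,0,0],[37,-6,0],42]]'
python3 -m pendant '[[[0,0,0],[37,-6,0],42],[[0,0,0],[37,-6,0],42],[[0,0,0],[37,-6,0],42],[[0,0,0],[37,-6,0],42],[[0,0,0],[0,0,0],42]]'
python3 -m pendant '[[[0,0,0],[0,0,0],42],[[0,0,0],[0,0,0],42],[[0,0,0],[0,0,0],42]]'
cat > nest.py <<'E'
from h import *
o=env.get_obs();e=np.array(o['ee_pos']);R=np.array(o['tool_rot']);p=shot('wrist','w12.png');print(e)
for x in cams.boxes_of('round_nest_floor',p)[:2]:
    r=x['rect'];c=ray(p,(r[0]+r[2])/2,(r[1]+r[3])/2,6);print(x,c,R.T@(c-e))
for x in cams.boxes_of('ring_mount',p)[:2]:
    r=x['rect'];c=ray(p,(r[0]+r[2])/2,(r[1]+r[3])/2,e[2]-4.2+15);print(x,'held',R.T@(c-e), R.T@(ray(p,320,r[1],e[2]-4.2+16)-e))
hsv=cv2.cvtColor(p['color'],cv2.COLOR_RGB2HSV);m=cv2.inRange(hsv,np.array((20,120,120)),np.array((35,255,255)))
u,v=proj(p,[[543,333,6]])[0].astype(int);q=np.zeros_like(m);q[max(v-90,0):v+90,u-90:u+90]=255
q&=255-m  # inner disc = non-yellow component containing the centre
n,lab=cv2.connectedComponents(q,connectivity=4);k=(lab==lab[v,u]).astype(np.uint8)
c=cv2.findContours(k,0,1)[0][0].reshape(-1,2)
w=np.array([ray(p,a,b,5.5)[:2] for a,b in c],np.float32);ce,_,_=cv2.fitEllipse(w);print('inner',cv2.fitEllipse(w),R.T@(np.array([*ce,6])-e))
E
python3 nest.py
```

```text
time: 25.87
ee_pos: [541.7, -254.1, 158.0]
tool_rot: [[0.004, 1.0, 0.013], [1.0, -0.004, -0.012], [-0.012, 0.013, -1.0]]
contact_force: [1.7, -0.4, 1.0]
gripper_width: 49.1
grasp_force: 30.0
time: 26.28
ee_pos: [505.6, -59.5, 148.0]
tool_rot: [[0.0, 1.0, -0.001], [1.0, -0.0, 0.0], [0.0, -0.001, -1.0]]
contact_force: [0.8, 1.0, 0.2]
gripper_width: 49.0
grasp_force: 30.0
time: 26.7
ee_pos: [475.6, 125.4, 148.2]
tool_rot: [[0.0, 1.0, -0.001], [1.0, -0.0, -0.0], [-0.0, -0.001, -1.0]]
contact_force: [0.3, -0.4, 0.0]
gripper_width: 49.0
grasp_force: 30.0
time: 27.12
ee_pos: [450.6, 277.0, 148.3]
tool_rot: [[-0.005, 1.0, -0.001], [1.0, 0.005, 0.002], [0.002, -0.001, -1.0]]
contact_force: [-0.4, -0.2, -0.8]
gripper_width: 49.1
grasp_force: 30.0
time: 27.37
ee_pos: [452.7, 270.6, 148.1]
tool_rot: [[0.001, 1.0, -0.001], [1.0, -0.001, -0.001], [-0.001, -0.001, -1.0]]
contact_force: [0.3, 0.4, -1.3]
gripper_width: 49.2
grasp_force: 30.0
[452.71162056 270.62305126 148.1241803 ]
{'rect': [372.1, 67.4, 467.4, 167.0], 'conf': 0.64} [539.61199509 331.8078293    6.        ] [ 61.36504202  86.9318144  142.02720178]
{'rect': [268.5, 206.1, 368.6, 292.1], 'conf': 0.79} held [  7.33650429  -0.964766   -10.80375077] [ 28.37659252  -0.29488097 -11.8168717 ]
inner ((539.9723510742188, 331.1133117675781), (60.10942459106445, 60.2878303527832), 153.90989685058594) [ 60.6709182   87.29292813 142.0273696 ]
```

```bash
python3 -m pendant '[[[0,0,0],[19,29,0],42],[[0,0,0],[20,29,0],42],[[0,0,0],[20,29,0],42],[[0,0,0],[0,0,35],42],[[0,0,0],[0,0,35],42]]'
python3 -m pendant '[[[0,0,0],[0,0,35],42],[[0,0,0],[0,0,10],42],[[0,0,0],[0,0,0],42],[[0,0,0],[0,0,0],42],[[0,0,0],[0,0,0],42]]'
```

```text
time: 27.93
ee_pos: [544.4, 331.5, 80.6]
tool_rot: [[0.001, 1.0, 0.008], [1.0, -0.001, 0.003], [0.003, 0.008, -1.0]]
contact_force: [-0.5, -0.2, -0.9]
gripper_width: 49.0
grasp_force: 30.0
time: 28.35
ee_pos: [541.6, 331.1, 36.1]
tool_rot: [[0.001, 1.0, 0.004], [1.0, -0.001, 0.001], [0.001, 0.004, -1.0]]
contact_force: [0.7, -0.0, 0.1]
gripper_width: 49.0
grasp_force: 30.0
```

```bash
python3 -m pendant '[[[0,0,0],[-1.5,-1,12],42],[[0,0,0],[0,0,10],42],[[0,0,0],[0,0,3],42],[[0,0,0],[0,0,1.5],42],[[0,0,0],[0,0,0],42]]'
python3 -m pendant '[[[0,0,0],[0,0,0],42],[[0,0,0],[0,0,0.7],42],[[0,0,0],[0,0,0],42],[[0,0,0],[0,0,0],42]]'
```

```text
time: 28.77
ee_pos: [538.3, 329.1, 8.0]
tool_rot: [[-0.0, 1.0, -0.001], [1.0, 0.0, -0.001], [-0.001, -0.001, -1.0]]
contact_force: [-4.7, -3.3, 10.3]
gripper_width: 48.8
grasp_force: 30.0
time: 29.1
ee_pos: [538.4, 329.1, 7.9]
tool_rot: [[-0.0, 1.0, -0.001], [1.0, 0.0, -0.001], [-0.001, -0.001, -1.0]]
contact_force: [-7.0, -5.0, 14.4]
gripper_width: 49.0
grasp_force: 30.0
```

```bash
python3 -m pendant '[[[0,0,0],[0,0,-2.5],42],[[0,0,0],[0,0.5,0],42],[[0,0,0],[0,0,0],42],[[0,0,0],[0,0,0],42]]'
```

```text
time: 29.43
ee_pos: [539.1, 329.2, 8.4]
tool_rot: [[0.0, 1.0, -0.0], [1.0, -0.0, -0.0], [-0.0, -0.0, -1.0]]
contact_force: [0.0, 0.5, -1.1]
gripper_width: 49.0
grasp_force: 30.0
```

```bash
python3 -m pendant '[[[0,0,0],[0,0.5,0],42],[[0,0,0],[0,0,0],58],[[0,0,0],[0,0,0],60],[[0,0,0],[0,0,0],60],[[0,0,0],[0,0,-20],60]]'
python3 -m pendant '[[[0,0,0],[0,0,-40],60],[[0,0,0],[0,0,-40],60],[[0,0,0],[-20,-28,-30],60],[[0,0,0],[-20,-28,0],60],[[0,0,0],[-20,-28,0],60]]'
python3 -m pendant '[[[0,0,0],[0,0,0],60],[[0,0,0],[0,0,0],60],[[0,0,0],[0,0,0],60]]'
python3 - <<'E'
from h import *
o=env.get_obs();e=np.array(o['ee_pos']);R=np.array(o['tool_rot']);p=shot('wrist','w13.png');print(e)
for x in cams.boxes_of('ring_mount',p)[:2]:
    r=x['rect'];c=ray(p,(r[0]+r[2])/2,(r[1]+r[3])/2,19);print(x,c)
hsv=cv2.cvtColor(p['color'],cv2.COLOR_RGB2HSV);u,v=proj(p,[[540,331,19]])[0].astype(int)
m=cv2.inRange(hsv,np.array((0,0,150)),np.array((180,70,255)));k=np.zeros_like(m);k[v-45:v+45,u-45:u+45]=m[v-45:v+45,u-45:u+45]
c=max(cv2.findContours(k,0,1)[0],key=cv2.contourArea).reshape(-1,2)
w=np.array([ray(p,a,b,20)[:2] for a,b in c],np.float32);print('face',cv2.minEnclosingCircle(w),cv2.fitEllipse(w))
np.save('w13',p['color'])
E
```

```text
time: 29.85
ee_pos: [536.8, 328.0, 25.1]
tool_rot: [[0.0, 1.0, -0.007], [1.0, -0.0, -0.003], [-0.003, -0.007, -1.0]]
contact_force: [-1.3, -0.6, -0.2]
gripper_width: 60.2
grasp_force: 0.0
time: 30.27
ee_pos: [459.0, 271.1, 138.7]
tool_rot: [[-0.0, 1.0, 0.005], [1.0, 0.0, 0.002], [0.002, 0.005, -1.0]]
contact_force: [-0.5, -0.2, -0.6]
gripper_width: 59.9
grasp_force: 0.0
time: 30.52
ee_pos: [459.1, 271.3, 136.9]
tool_rot: [[0.0, 1.0, 0.002], [1.0, -0.0, 0.001], [0.001, 0.002, -1.0]]
contact_force: [0.5, 0.2, 1.0]
gripper_width: 59.9
grasp_force: 0.0
[459.12056105 271.30818224 136.85166697]
{'rect': [387.8, 92.3, 449.2, 156.8], 'conf': 0.76} [538.47782086 327.72072001  19.        ]
{'rect': [389.7, 333.6, 432.2, 360.6], 'conf': 0.64} [549.69455392 111.0719691   19.        ]
face ((539.1337280273438, 327.6034240722656), 23.49797248840332) ((539.1192016601562, 327.6995849609375), (46.06012725830078, 46.25386047363281), 88.05558013916016)
```

The ring came down 3 mm off centre in y (539.1,327.7 against 540,331.1). I'll regrip and centre it.

```bash
python3 -m pendant '[[[0,0,0],[19,27,0],62],[[0,0,0],[19,27,0],62],[[0,0,0],[18.7,26,0],62],[[0,0,0],[0,0,35],62],[[0,0,0],[0,0,35],62]]'
python3 -m pendant '[[[0,0,0],[0,0,30],62],[[0,0,0],[0,0,0],62],[[0,0,0],[0,0,0],62],[[0,0,0],[0,0,0],62],[[0,0,0],[0,0,0],62]]'
```

```text
time: 31.03
ee_pos: [543.1, 330.2, 67.7]
tool_rot: [[-0.001, 1.0, 0.008], [1.0, 0.001, 0.003], [0.003, 0.008, -1.0]]
contact_force: [-0.4, 0.2, -1.4]
gripper_width: 62.1
grasp_force: 0.0
time: 31.45
ee_pos: [540.3, 328.6, 38.9]
tool_rot: [[-0.0, 1.0, 0.004], [1.0, 0.0, 0.002], [0.002, 0.004, -1.0]]
contact_force: [0.6, 1.0, 0.2]
gripper_width: 61.8
grasp_force: 0.0
```

```bash
python3 -m pendant '[[[0,0,0],[0,0,15],62],[[0,0,0],[0,0,13],62],[[0,0,0],[0,0,0],62],[[0,0,0],[0,0,0],62],[[0,0,0],[0,0,0],42]]'
python3 -m pendant '[[[0,0,0],[0,0,0],42],[[0,0,0],[0,0,0],42],[[0,0,0],[0,0,0],42],[[0,0,0],[0,0,0],42]]'
python3 -m pendant '[[[0,0,0],[0,0,-3],42],[[0,0,0],[3.2,1,0],42],[[0,0,0],[0,0,0],42],[[0,0,0],[0,0,0],42],[[0,0,0],[0,0,0],42]]'
```

```text
time: 31.87
ee_pos: [537.7, 327.5, 7.5]
tool_rot: [[0.0, 1.0, -0.001], [1.0, -0.0, -0.0], [-0.0, -0.001, -1.0]]
contact_force: [-0.1, -0.6, -0.0]
gripper_width: 57.3
grasp_force: 0.0
time: 32.2
ee_pos: [537.8, 327.6, 7.9]
tool_rot: [[-0.0, 1.0, -0.001], [1.0, 0.0, -0.0], [-0.0, -0.001, -1.0]]
contact_force: [1.2, -0.0, -0.7]
gripper_width: 49.1
grasp_force: 30.0
time: 32.62
ee_pos: [539.1, 331.0, 11.2]
tool_rot: [[-0.0, 1.0, 0.0], [1.0, 0.0, 0.0], [0.0, 0.0, -1.0]]
contact_force: [0.5, 0.0, -1.1]
gripper_width: 48.8
grasp_force: 30.0
```

```bash
python3 -m pendant '[[[0,0,0],[0,1,2],42],[[0,0,0],[0,0,1],42],[[0,0,0],[0,0,0],42],[[0,0,0],[0,0,0],58],[[0,0,0],[0,0,0],60]]'
python3 -m pendant '[[[0,0,0],[0,0,0],60],[[0,0,0],[0,0,-20],60],[[0,0,0],[0,0,-40],60],[[0,0,0],[0,0,-40],60],[[0,0,0],[-20,-28,-30],60]]'
python3 -m pendant '[[[0,0,0],[-20,-28,0],60],[[0,0,0],[-20,-28,0],60],[[0,0,0],[0,0,0],60],[[0,0,0],[0,0,0],60],[[0,0,0],[0,0,0],60]]'
cat > meas.py <<'E'
from h import *
o=env.get_obs();e=np.array(o['ee_pos']);p=shot('wrist','w14.png');print(e)
hsv=cv2.cvtColor(p['color'],cv2.COLOR_RGB2HSV);u,v=proj(p,[[540,331,19]])[0].astype(int)
m=cv2.inRange(hsv,np.array((0,0,150)),np.array((180,70,255)));k=np.zeros_like(m);k[v-45:v+45,u-45:u+45]=m[v-45:v+45,u-45:u+45]
c=max(cv2.findContours(k,0,1)[0],key=cv2.contourArea).reshape(-1,2)
w=np.array([ray(p,a,b,20)[:2] for a,b in c],np.float32);print('face',cv2.fitEllipse(w))
m=cv2.inRange(hsv,np.array((20,120,120)),np.array((35,255,255)));n,lab,st,_=cv2.connectedComponentsWithStats(255-m,connectivity=4);u,v=proj(p,[[540,331,6]])[0].astype(int)
k=(lab==lab[v,u]).astype(np.uint8);c=cv2.findContours(k,0,1)[0][0].reshape(-1,2);w=np.array([ray(p,a,b,5.5)[:2] for a,b in c],np.float32);print('nest',cv2.fitEllipse(w))
E
python3 meas.py
```

```text
time: 33.03
ee_pos: [540.2, 330.9, 8.2]
tool_rot: [[0.0, 1.0, 0.0], [1.0, -0.0, 0.0], [0.0, 0.0, -1.0]]
contact_force: [-0.3, -0.5, -0.8]
gripper_width: 59.3
grasp_force: 0.0
time: 33.45
ee_pos: [519.3, 314.6, 140.3]
tool_rot: [[0.0, 1.0, 0.008], [1.0, -0.0, 0.003], [0.003, 0.008, -1.0]]
contact_force: [-0.2, -0.3, 3.0]
gripper_width: 59.8
grasp_force: 0.0
time: 33.87
ee_pos: [459.6, 273.0, 136.3]
tool_rot: [[0.0, 1.0, 0.002], [1.0, -0.0, 0.001], [0.001, 0.002, -1.0]]
contact_force: [0.8, -0.1, 0.2]
gripper_width: 59.9
grasp_force: 0.0
[459.61022456 272.97642414 136.33940902]
face ((539.5278930664062, 330.9606018066406), (45.94047927856445, 46.494102478027344), 81.91143035888672)
nest ((540.1779174804688, 331.10821533203125), (60.24949645996094, 60.54090118408203), 158.55043029785156)
```

The ring is centred within 1 mm. Now the objective.

```bash
python3 -m pendant '[[[0,0,0],[0,0,-30],60],[[0,0,0],[-37,-2,0],60],[[0,0,0],[-37,-2,0],60],[[0,0,0],[-37,-2,0],60],[[0,0,0],[-37,-2,0],60]]'
python3 -m pendant '[[[0,0,0],[-37,-2,0],60],[[0,0,0],[-37,-2,0],60],[[0,0,0],[-37,-2,0],60],[[0,0,0],[-37,-2,0],60],[[0,0,0],[-37,-2,0],60]]'
python3 -m pendant '[[[0,0,0],[-37,-2,0],60],[[0,0,0],[-37,-2,0],60],[[0,0,0],[-37,-2,0],60],[[0,0,0],[0,0,0],60],[[0,0,0],[0,0,0],60]]'
python3 -m pendant '[[[0,0,0],[0,0,0],60],[[0,0,0],[0,0,0],60]]'
python3 - <<'E'
from h import *
o=env.get_obs();e=np.array(o['ee_pos']);R=np.array(o['tool_rot']);p=shot('wrist','w15.png');print(e)
hsv=cv2.cvtColor(p['color'],cv2.COLOR_RGB2HSV)
for x in cams.boxes_of('objective',p)[:4]:
    r=np.array(x['rect']);u,v=int((r[0]+r[2])/2),int((r[1]+r[3])/2)
    print(round(x['conf'],2),r,'hsv',hsv[v,u],[ray(p,u,v,h).round(1) for h in (35,61)])
# foot/top pixel model for a vertical objective at guess
for y in (-233,-169,-102): print(y,proj(p,[[437,y,0],[437,y,61]]).round())
E
```

```text
time: 34.33
ee_pos: [451.9, 123.7, 166.1]
tool_rot: [[-0.001, 1.0, 0.002], [1.0, 0.001, -0.0], [-0.0, 0.002, -1.0]]
contact_force: [0.6, 0.2, 0.7]
gripper_width: 60.2
grasp_force: 0.0
time: 34.75
ee_pos: [441.8, -62.6, 166.2]
tool_rot: [[-0.0, 1.0, 0.002], [1.0, 0.0, -0.001], [-0.001, 0.002, -1.0]]
contact_force: [1.2, -0.4, 0.3]
gripper_width: 60.4
grasp_force: 0.0
time: 35.17
ee_pos: [435.5, -173.7, 165.8]
tool_rot: [[0.004, 1.0, 0.001], [1.0, -0.004, -0.0], [-0.0, 0.001, -1.0]]
contact_force: [0.5, 0.0, 0.4]
gripper_width: 60.1
grasp_force: 0.0
time: 35.33
ee_pos: [435.0, -170.3, 165.4]
tool_rot: [[-0.001, 1.0, -0.0], [1.0, 0.001, 0.001], [0.001, -0.0, -1.0]]
contact_force: [-0.4, 0.8, -0.3]
gripper_width: 60.0
grasp_force: 0.0
[ 434.98677935 -170.30604767  165.35898136]
0.71 [313.7 227.8 347.8 279.4] hsv [145 136 191] [array([ 444. , -233.2,   35. ]), array([ 443.2, -220.6,   61. ])]
0.68 [307.1  81.8 350.1 127.2] hsv [145 104 206] [array([441.1, -98. ,  35. ]), array([440.5, -98.2,  61. ])]
0.65 [300.2 161.5 342.9 210.9] hsv [14 64 87] [array([ 435.4, -168.1,   35. ]), array([ 435.3, -161.6,   61. ])]
-233 [[322. 238.]
 [323. 266.]]
-169 [[323. 178.]
 [323. 195.]]
-102 [[323. 109.]
 [323. 109.]]
```

```bash
python3 -m pendant '[[[0,0,0],[2,1,20],60],[[0,0,0],[0,0,35],60],[[0,0,0],[0,0,35],60],[[0,0,0],[0,0,30],60],[[0,0,0],[0,0,20],60]]'
python3 -m pendant '[[[0,0,0],[0,0,10],60],[[0,0,0],[0,0,0],60],[[0,0,0],[0,0,0],60],[[0,0,0],[0,0,0],28],[[0,0,0],[0,0,0],28]]'
python3 -m pendant '[[[0,0,0],[0,0,0],28],[[0,0,0],[0,0,0],28],[[0,0,0],[0,0,0],28],[[0,0,0],[0,0,0],28],[[0,0,0],[0,0,0],28]]'
```

```text
time: 35.85
ee_pos: [434.5, -167.2, 23.0]
tool_rot: [[-0.002, 1.0, -0.002], [1.0, 0.002, 0.002], [0.002, -0.002, -1.0]]
contact_force: [-0.6, 0.4, -0.3]
gripper_width: 60.0
grasp_force: 0.0
time: 36.27
ee_pos: [436.9, -170.0, 17.2]
tool_rot: [[-0.0, 1.0, 0.003], [1.0, 0.0, -0.002], [-0.002, 0.003, -1.0]]
contact_force: [-0.7, -0.1, -0.6]
gripper_width: 48.6
grasp_force: 0.0
time: 36.68
ee_pos: [435.6, -169.7, 16.4]
tool_rot: [[0.0, 1.0, 0.0], [1.0, -0.0, -0.0], [-0.0, 0.0, -1.0]]
contact_force: [-3.7, 0.6, 7.7]
gripper_width: 33.3
grasp_force: 30.0
```

```bash
python3 -m pendant '[[[0,0,0],[0,0,-25],28],[[0,0,0],[0,0,-40],28],[[0,0,0],[0,0,-40],28],[[0,0,0],[0,0,-40],28],[[0,0,0],[37,2,0],28]]'
python3 -m pendant '[[[0,0,0],[37,2,0],28],[[0,0,0],[37,2,0],28],[[0,0,0],[37,2,0],28],[[0,0,0],[37,2,0],28],[[0,0,0],[37,2,0],28]]'
python3 -m pendant '[[[0,0,0],[37,2,0],28],[[0,0,0],[37,2,0],28],[[0,0,0],[37,2,0],28],[[0,0,0],[37,2,0],28],[[0,0,0],[37,2,0],28]]'
python3 -m pendant '[[[0,0,0],[37,0,0],28],[[0,0,0],[0,0,0],28],[[0,0,0],[0,0,0],28],[[0,0,0],[0,0,0],28],[[0,0,0],[0,0,0],28]]'
sed -i 's/w14/w16/' meas.py; python3 meas.py
python3 - <<'E'
from h import *
o=env.get_obs();e=np.array(o['ee_pos']);R=np.array(o['tool_rot']);p=shot('wrist')
print(np.round(R,3),o['gripper_width'])
for x in cams.boxes_of('objective',p)[:3]: print(x)
zb=e[2]-16.4
a=np.linspace(0,6.28,40)
for dx in (-3,0,3):
    q=np.vstack([proj(p,[[e[0]+r*np.cos(t),e[1]+dx+r*np.sin(t),zb+h] for t in a]) for r,h in ((17,0),(17,45),(12,57),(1,61))])
    print(dx,q.min(0).round(1),q.max(0).round(1))
a=cv2.imread('pics/w16.png')[:,200:520];cv2.imwrite('pics/w16c.png',cv2.resize(a,(480,600),interpolation=cv2.INTER_CUBIC))
E
```

```text
time: 37.1
ee_pos: [442.6, -139.2, 169.1]
tool_rot: [[0.005, 1.0, 0.013], [1.0, -0.005, -0.011], [-0.011, 0.013, -1.0]]
contact_force: [2.8, -0.8, -2.2]
gripper_width: 32.7
grasp_force: 30.0
time: 37.52
ee_pos: [446.9, 54.4, 160.4]
tool_rot: [[0.001, 1.0, -0.0], [1.0, -0.001, 0.0], [0.0, -0.0, -1.0]]
contact_force: [0.4, 0.1, -3.1]
gripper_width: 33.1
grasp_force: 30.0
time: 37.93
ee_pos: [456.8, 239.4, 160.2]
tool_rot: [[-0.0, 1.0, -0.001], [1.0, 0.0, -0.0], [-0.0, -0.001, -1.0]]
contact_force: [1.3, 0.0, -2.4]
gripper_width: 33.1
grasp_force: 30.0
time: 38.35
ee_pos: [457.3, 273.6, 160.1]
tool_rot: [[0.001, 1.0, -0.001], [1.0, -0.001, -0.001], [-0.001, -0.001, -1.0]]
contact_force: [-0.1, 0.5, -3.6]
gripper_width: 33.2
grasp_force: 30.0
[457.28554273 273.55800842 160.11515491]
face ((536.8474731445312, 331.3037414550781), (52.55348587036133, 53.65575408935547), 85.20144653320312)
nest ((539.9780883789062, 331.0235595703125), (60.29159927368164, 60.57573699951172), 161.7792205810547)
[[ 0.002  1.    -0.001]
 [ 1.    -0.002 -0.   ]
 [-0.    -0.001 -1.   ]] 33.001583391378716
{'rect': [278.6, 209.1, 364.3, 292.4], 'conf': 0.87}
-3 [279.8 215.9] [361.5 334. ]
0 [279.5 210.6] [361.8 327.6]
3 [279.3 205.2] [362.1 321. ]
```

View pics/w16c.png

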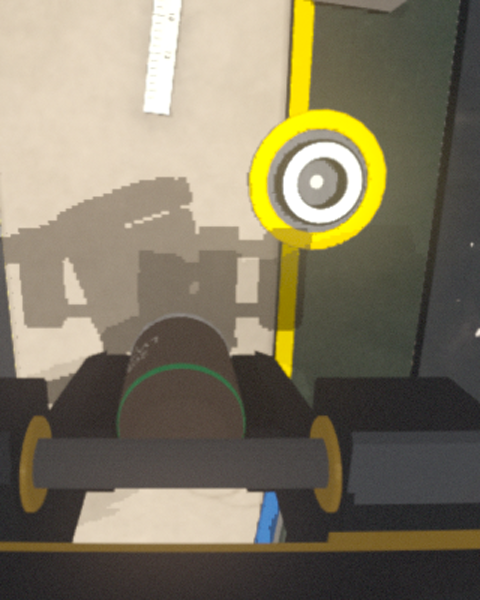

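The brown objective (with green line) is held upright and centred. The ring sits concentric in the round nest at crop (317,181).

```bash
python3 -m pendant '[[[0,0,0],[19,27.5,0],28],[[0,0,0],[19,27.5,0],28],[[0,0,0],[19,27.4,0],28],[[0,0,0],[0,0,35],28],[[0,0,0],[0,0,35],28]]'
python3 -m pendant '[[[0,0,0],[0,0,30],28],[[0,0,0],[0,0,0],28],[[0,0,0],[0,0,0],28],[[0,0,0],[0,0,0],28],[[0,0,0],[0,0,0],28]]'
```

```text
time: 38.92
ee_pos: [544.5, 332.4, 92.8]
tool_rot: [[0.001, 1.0, 0.008], [1.0, -0.001, 0.003], [0.003, 0.008, -1.0]]
contact_force: [-0.7, 0.3, -4.4]
gripper_width: 33.3
grasp_force: 30.0
time: 39.33
ee_pos: [542.2, 332.1, 63.7]
tool_rot: [[0.0, 1.0, 0.005], [1.0, -0.0, 0.002], [0.002, 0.005, -1.0]]
contact_force: [0.7, -0.2, -2.4]
gripper_width: 33.0
grasp_force: 30.0
```

```bash
python3 -m pendant '[[[0,0,0],[-0.5,-1,10],28],[[0,0,0],[0,0,10],28],[[0,0,0],[0,0,4],28],[[0,0,0],[0,0,0],28],[[0,0,0],[0,0,0],28]]'
python3 -m pendant '[[[0,0,0],[0,0,0],28],[[0,0,0],[0,0,0],28]]'
```

```text
time: 39.75
ee_pos: [538.5, 331.0, 35.9]
tool_rot: [[-0.0, 1.0, -0.001], [1.0, 0.0, -0.0], [-0.0, -0.001, -1.0]]
contact_force: [-0.3, 0.3, -3.1]
gripper_width: 33.0
grasp_force: 30.0
time: 39.92
ee_pos: [539.3, 331.3, 36.9]
tool_rot: [[-0.0, 1.0, 0.001], [1.0, 0.0, 0.0], [0.0, 0.001, -1.0]]
contact_force: [0.9, -0.5, -3.2]
gripper_width: 33.3
grasp_force: 30.0
```

```bash
python3 -m pendant '[[[0,0,0],[-0.5,0.4,1],28],[[0,0,0],[0,0,1],28],[[0,0,0],[0,0,0],28],[[0,0,0],[0,0,0],28]]'
python3 -m pendant '[[[0,0,0],[0,0,0.6],28],[[0,0,0],[0,0,0],28],[[0,0,0],[0,0,0],28]]'
```

```text
time: 40.25
ee_pos: [539.4, 330.6, 34.5]
tool_rot: [[0.0, 1.0, -0.0], [1.0, -0.0, -0.0], [-0.0, -0.0, -1.0]]
contact_force: [-0.6, -0.9, -2.8]
gripper_width: 33.1
grasp_force: 30.0
time: 40.5
ee_pos: [539.4, 330.7, 34.5]
tool_rot: [[-0.0, 1.0, 0.0], [1.0, 0.0, -0.0], [-0.0, 0.0, -1.0]]
contact_force: [-2.7, -0.8, 2.8]
gripper_width: 33.0
grasp_force: 30.0
```

Contact (+5.6 N) at the expected height: release, rise straight and check with scene and side cameras.

```bash
python3 -m pendant '[[[0,0,0],[0,0,0],36],[[0,0,0],[0,0,0],44],[[0,0,0],[0,0,0],54],[[0,0,0],[0,0,0],60],[[0,0,0],[0,0,0],60]]'
python3 -m pendant '[[[0,0,0],[0,0,-15],60],[[0,0,0],[0,0,-40],60],[[0,0,0],[0,0,-40],60],[[0,0,0],[0,0,-40],60],[[0,0,0],[-25,-30,0],60]]'
python3 -m pendant '[[[0,0,0],[-25,-30,0],60],[[0,0,0],[-25,-30,0],60],[[0,0,0],[0,0,0],60],[[0,0,0],[0,0,0],60]]'
python3 - <<'E'
from h import *
for n in ['scene','side','wrist']:
  p=shot(n,n+'2.png')
  for l,h in dict(objective=48,orange_tape=52,shim_tin=20,glue_bottle=38,oil_bottle=44,vee_block=17).items():
    for x in cams.boxes_of(l,p)[:3]:
      r=x['rect'];print(n,l,round(x['conf'],2),np.round(r),ray(p,(r[0]+r[2])/2,(r[1]+r[3])/2,h).round())
E
```

```text
time: 40.92
ee_pos: [539.5, 330.7, 34.0]
tool_rot: [[0.0, 1.0, 0.0], [1.0, -0.0, 0.0], [0.0, 0.0, -1.0]]
contact_force: [-0.3, -0.3, 0.8]
gripper_width: 59.1
grasp_force: 0.0
time: 41.33
ee_pos: [519.1, 309.9, 180.5]
tool_rot: [[-0.001, 1.0, 0.021], [1.0, 0.0, 0.008], [0.008, 0.021, -1.0]]
contact_force: [1.4, -0.8, 3.2]
gripper_width: 60.1
grasp_force: 0.0
time: 41.67
ee_pos: [447.5, 254.7, 168.7]
tool_rot: [[0.001, 1.0, -0.001], [1.0, -0.001, -0.0], [-0.0, -0.001, -1.0]]
contact_force: [-0.5, -0.2, 0.5]
gripper_width: 59.8
grasp_force: 0.0
scene objective 0.69 [348. 223. 360. 247.] [ 428. -107.   48.]
scene objective 0.68 [254. 156. 266. 172.] [540. 328.  48.]
scene objective 0.54 [395. 246. 410. 269.] [ 429. -247.   48.]
scene orange_tape 0.57 [315. 181. 333. 196.] [547.  72.  52.]
scene glue_bottle 0.45 [325. 214. 335. 241.] [425. -32.  38.]
scene oil_bottle 0.75 [361. 197. 373. 219.] [552. -75.  44.]
scene vee_block 0.61 [230. 150. 249. 169.] [553. 444.  17.]
side objective 0.97 [300. 240. 321. 271.] [537. 341.  48.]
side objective 0.58 [333. 175. 345. 196.] [443. -46.  48.]
side orange_tape 0.75 [287. 199. 313. 212.] [557.  98.  52.]
side shim_tin 0.64 [291. 200. 312. 210.] [552.  19.  20.]
side shim_tin 0.47 [290. 212. 312. 227.] [555. 112.  20.]
side glue_bottle 0.76 [335. 183. 347. 205.] [441.  -9.  38.]
side oil_bottle 0.61 [291. 173. 302. 201.] [565. -55.  44.]
side vee_block 0.78 [289. 287. 316. 313.] [557. 451.  17.]
wrist orange_tape 0.66 [396. 338. 428. 361.] [541.  93.  52.]
wrist glue_bottle 0.56 [394. 336. 432. 364.] [547.  80.  38.]
```

Picture budget is used up, so the last check is numeric: projected stack positions, and bystander patches compared with the first pictures.

```bash
python3 - <<'E'
from h import *
P={'glue':(437,-15,38),'oil':(557,-50,44),'vee':(555,445,17)}
for n in ['scene','side']:
  p=shot(n);print(n,proj(p,[[555.6,74.5,53],[539.5,331,48],[437,-12,38],[558,-48,44],[556,446,17]]).round())
  a=cv2.imread(f'pics/{n}0.png');b=p['color'][:,:,::-1].copy()
  w=seg(p,(5,150,120),(22,255,255),(280,170,345,215),53);print('tape',cv2.minEnclosingCircle(w))
  for k,X in P.items():
    u,v=proj(p,[X])[0].astype(int);t=a[v-16:v+16,u-10:u+10];s=b[v-24:v+24,u-18:u+18]
    _,mx,_,loc=cv2.minMaxLoc(cv2.matchTemplate(s,t,cv2.TM_CCOEFF_NORMED));print(k,round(mx,3),'shift px',np.array(loc)-8)
E
```

```text
scene [[325. 187.]
 [259. 164.]
 [326. 222.]
 [360. 204.]
 [240. 159.]]
tape ((547.8283081054688, 76.54827880859375), 29.887605667114258)
glue 0.985 shift px [0 0]
oil 1.0 shift px [0 0]
vee 0.974 shift px [0 0]
side [[300. 202.]
 [310. 253.]
 [342. 194.]
 [299. 188.]
 [303. 299.]]
tape ((556.9376831054688, 113.39866638183594), 6.74007511138916)
glue 0.957 shift px [0 0]
oil 0.617 shift px [0 0]
vee 1.0 shift px [0 0]
```

```bash
python3 -c "
from rig import env
print(env.job_done())"
```

```text
the job is handed in; nothing more can be done
None
```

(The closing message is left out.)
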